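# Build a layered pastry in the assembly jig

### The job

Build one layered pastry in the blue assembly jig: first the thick biscuit base, then the ivory chocolate plaque, then the red-glazed lid with its glaze upward, each seated squarely and flat between the jig's corner guides before the next goes in. They are brittle, so set each one down rather than dropping it, and leave the amber jar and the round dark biscuit beside the jig where they are.

Things in the scene. Friction and masses are not known exactly. Their poses are not given: they have to be found in the camera images.
- base: Biscuit base, the tallest layer: a plain golden-brown block with a paler middle band and six tiny dark dots on top, 70 x 44 mm in plan, 24 mm high. Origin: centre of its underside; x along the 70 mm side, y along the 44 mm side, z up. It starts the right way up on the black board, long side roughly along the board's y. 50 to 100 g.
- plaque: Ivory-white chocolate plaque, a hard flat slab with three faint cross lines on top, 70 x 44 mm in plan, 10 mm high. Origin: centre of its underside; x along the 70 mm side, y along the 44 mm side, z up. It starts the right way up on the black board, long side roughly along the board's y. 30 to 55 g.
- lid: Lid: brown biscuit with a dark red glazed top that carries white icing strokes and three dark dots, 70 x 44 mm in plan, 14 mm high. Origin: centre of its underside; x along the 70 mm side, y along the 44 mm side, z up. It starts the right way up on the black board, long side roughly along the board's y. 35 to 70 g.
- jig: Blue plastic assembly jig fixed to the table: plate 130 (x) x 110 (y) x 10 mm with four L-shaped corner guides, straight for 40 mm above the plate, then flared outward as a lead-in 5 mm wide (top 61 mm above the table). Sides open for fingers: 49 mm gap in the long sides, 29 mm in the short. Origin: centre of the plate's underside; x along the pocket's long side, within 0.4 rad of world y; z up.
- pocket (a point): Centre of the pocket's floor (grey patch, top of the jig's plate, 10 mm above the table). The pocket between the guides is 75 mm along x, 49 mm along y: 2.5 mm of play on each side of a layer. z up. When stacked, the plaque's underside is 24 mm and the lid's 34 mm above this point; the stack is 48 mm high.
- board: Flat black serving board fixed to the table, 200 (x) x 320 (y) x 8 mm, on which the three layers lie in a row along its y, in any order. Origin: centre of its underside. Board and jig stand left and right of the robot, either way round.
- pearl_jar: Bystander beside one end of the jig: small amber jar with red cap, 44 mm across, 60 mm high. Origin: centre of its underside.
- choc_biscuit: Bystander beside the other end of the jig: round dark chocolate biscuit, 46 mm across, 14 mm high; not part of this pastry. Origin: centre of its underside.
Things that resemble listed ones, but are neither listed nor needed, are in the scene too. What is meant by the plaque is not green, pink or purple, and is the larger of those in its own colour.

How it is judged:
On the way, in this order (a step that is already met when the one before it is completed fails the run):
1. the biscuit base is seated in the pocket (horizontal distance between base and pocket below 0.005 m and z of base in the frame of pocket between -0.003 and 0.003 m and angle between base's own z axis and vertical below 0.08 rad and angle between the x axis of base and the x axis of pocket, either way round below 0.1 rad), for 0.2 s.
2. the plaque is seated on the base in the pocket (all of step 1 and horizontal distance between plaque and pocket below 0.005 m and z of plaque in the frame of pocket between 0.021 and 0.027 m and angle between plaque's own z axis and vertical below 0.08 rad and angle between the x axis of plaque and the x axis of pocket, either way round below 0.1 rad), for 0.2 s.
3. the lid is seated on the plaque in the pocket (all of step 2 and horizontal distance between lid and pocket below 0.005 m and z of lid in the frame of pocket between 0.031 and 0.037 m and angle between lid's own z axis and vertical below 0.08 rad and angle between the x axis of lid and the x axis of pocket, either way round below 0.1 rad), for 0.2 s.
At the end, for the whole second after the job is handed in: Base on the pocket floor, plaque on it (24 mm up), lid on top (34 mm up): each within 3 mm of its height, 5 mm of the pocket centre, right way up and level within 0.08 rad, long side within 0.1 rad of the pocket's (either way round), at rest (under 0.02 m/s) (all of step 3 and linear speed of each of base, plaque, lid below 0.02 m/s); the robot touches nothing.
It fails at once if the base is dropped: it falls free of the fingers faster than 0.7 m/s (a fall of about 25 mm) (contact force between base and the fingers below 0.05 N and linear speed of base above 0.7 m/s).
It fails at once if the plaque is dropped: it falls free of the fingers faster than 0.7 m/s (a fall of about 25 mm) (contact force between plaque and the fingers below 0.05 N and linear speed of plaque above 0.7 m/s).
It fails at once if the lid is dropped: it falls free of the fingers faster than 0.7 m/s (a fall of about 25 mm) (contact force between lid and the fingers below 0.05 N and linear speed of lid above 0.7 m/s).
It fails at once if the jar or the round biscuit beside the jig is moved by more than 30 mm or knocked over (distance of any of pearl_jar, choc_biscuit from where it was at the start of the episode above 0.03 m or angle between any of pearl_jar, choc_biscuit's own z axis and vertical above 0.5 rad).
It also fails if it takes over 67 s, if anything falls off the work surface, if the arm or the gripper's body presses on something with over 40 N, if the wrist force passes 120 N, or if a joint passes its speed limit or range.

### The arm

A 6-joint arm with a two-finger parallel gripper is mounted at the origin on the work surface. World frame = base frame: x ahead of the robot, y to its left, z up, the work surface at z = 0. Lengths are in m, angles in rad, forces in N, time in s.
With the tool pointing down it reaches from about 0.3 to 0.875 m from the base axis. Payload 6.4 kg.
Tool frame: the origin (TCP) lies midway between the tips of the shut fingers; the grasp point (between the pads) lies 19 mm behind it; z points along the fingers, y is the line along which they close (so a half turn about z gives the same grasp; the last joint's range is limited). The gripper opens to 85 mm and grips with 20 to 120 N. Pads are 22 mm wide; open, the fingers measure 114 mm over their backs; the gripper's body (76 mm by 85 mm) begins 54 mm behind the grasp point. The pads swing forward as they close: fully open they stand 13 mm farther back than shut.
Start: joints at [0.91, 0.181, 1.607, -0, 1.354, -0.206], TCP at [0.253, 0.517, 0.207] pointing down, gripper open.
Joint ranges: [-2.99, 2.99], [-0.89, 2.07], [0.3, 2.58], [-1.14, 4.28], [0, 2.63], [-3.12, 3.12]. Speed limits (rad/s): [2.57, 2.57, 3.01, 3.14, 3.14, 3.14].

### API

Orientations are given as a unit quaternion [w, x, y, z].
In Python, from bench import ctrl, vision, workorder gives the robot as it stands. The module is installed in compiled form; this text tells all that it offers.
- The arm moves only by the tool servo_tool, never from a script. Its argument "steps" is a list of rows, each an object of numbers: "dx", "dy", "dz": the shift along the world's x, y, z as a fraction of full scale; "wx", "wy", "wz": the turn, a rotation vector about the world's x, y, z as a fraction of full scale. A call has exactly 5 rows; each row is the pose to reach, as a shift and turn from the pose commanded when the call began, turning the shorter way round; what a row does not reach only later rows make up. Full scale, the value 1, is 100 mm for a shift and pi rad for a turn. A row lasts 1/12 s, in which the tool goes at most 41.7 mm and 7.16 degrees, less where a joint would pass 70% of its speed; a pose out of reach is approached as far as the arm can. A call with a number of a shift or a turn outside -1 to 1 is refused whole. A call with a gripper value outside its range is refused whole. "jaw" is the opening, from 0 (shut) to 1 (fully open), set as the call begins (left out, the last holds). The fingers move at their own pace and stop on an object; the grip force is fixed at half the most. Time passes only in rows, so rows that repeat a pose let the fingers close, or fill a call up. It gives the time, the measured TCP pose, the force, the opening and the grip force at its end, in the units of the state.
- ctrl.get_obs(): the state, without advancing time (a new reading comes with each control period).
- vision.camera(name): name is "scene" or "top" or "wrist"; returns a dict with "frame" (384x512x3 uint8, red, green, blue), "vfov" (degrees; the focal length in pixels is half the picture's height over the tangent of half this angle, whatever the lens; pixels are square), "cx", "cy" (the principal point, pixels), "D" ([k1, k2, p1, p2, k3] as OpenCV has them; the pictures are not rectified), "camera_from_world" (4x4, takes a point from world to camera coordinates). Camera axes: x right, y up, looking along -z (the intrinsics and any distortion apply to the point x, -y, -z); pixel columns grow to the right and rows downward; lengths in m; the calibration is good to about 2 mm. A picture is of the moment at which its call begins. There is no depth.
- workorder.hand_in(): hands the job in; it is judged then, once.
The state is a dict: "time_s": time; "q": joint angles; "dq": joint speeds; "joint_efforts": joint torques, N m; "eef_pos": TCP position; "eef_rot": TCP orientation; "wrist_force": force on the tool from outside, world axes, zero at the start; "torque": the same for the moment, N m; "opening": opening from 0.0 (shut) to 1.0 (fully open); "grasp_force": force on a finger pad.
Only numpy, scipy, OpenCV 4.12 (cv2) and the standard library are available. Lean on these libraries where they do the work, as an engineer would, in place of code of your own. Each camera call takes 0.05 s, during which the arm holds its last target. There are 200 camera calls.

## Working session

There is one attempt and no reset: what is moved stays moved. The work goes in short steps, Python scripts to look and compute and a tool call to move; the robot and the scene stay as the last step left them, time stands still between calls to the robot, and variables do not carry over. Pictures are saved under pics/ and viewed, at most 10 in all, crops included, and the job is handed in when it is done.

Besides the shell and the picture viewer there is one more tool, called after "Emit:" by a JSON object that holds its "op" and its "data". servo_tool: Moves the arm, as the interface text tells. Its arguments: {"type":"object","properties":{"steps":{"type":"array","items":{"type":"object","properties":{"dx":{"type":"number"},"dy":{"type":"number"},"dz":{"type":"number"},"wx":{"type":"number"},"wy":{"type":"number"},"wz":{"type":"number"}}}},"jaw":{"type":"number"}},"required":["steps"]}

```bash
mkdir -p pics; cat > h.py <<'E'
import numpy as np, cv2
from bench import ctrl, vision, workorder
def cam(n):
    c=vision.camera(n); f=c["frame"].shape[0]/2/np.tan(np.radians(c["vfov"])/2)
    c["K"]=np.array([[f,0,c["cx"]],[0,f,c["cy"]],[0,0,1]]); c["D"]=np.array(c["D"],float); c["T"]=np.array(c["camera_from_world"]); return c
def ray(c,px,z):
    p=cv2.undistortPoints(np.array(px,float).reshape(-1,1,2),c["K"],c["D"]).reshape(-1,2)
    d=np.c_[p[:,0],-p[:,1],-np.ones(len(p))]@c["T"][:3,:3]
    o=-c["T"][:3,:3].T@c["T"][:3,3]
    return o+d*((z-o[2])/d[:,2])[:,None]
def save(c,n,s=1,crop=None):
    im=c["frame"]
    if crop: im=im[crop[1]:crop[3],crop[0]:crop[2]]
    cv2.imwrite("pics/"+n,cv2.resize(im[:,:,::-1],None,fx=s,fy=s,interpolation=cv2.INTER_CUBIC))
E
python3 - <<'E'
from h import *
a=cam("top");b=cam("scene")
save(a,"top.png",1.5); save(b,"scene.png",1.5)
np.save("top.npy",a["frame"])
print(a["K"],a["D"],a["T"],ctrl.get_obs())
E
```

```text
[[439.61554959   0.         248.16686465]
 [  0.         439.61554959 189.93494159]
 [  0.           0.           1.        ]] [-0.04261866  0.          0.          0.          0.        ] [[ 0.01351768 -0.99984373 -0.01139234 -0.05781412]
 [ 0.98065876  0.01103173  0.19541415 -0.53805893]
 [-0.19525794 -0.01381354  0.98065464 -1.3321287 ]
 [ 0.          0.          0.          1.        ]] {'time_s': 0.1, 'q': array([ 9.09686597e-01,  1.81492990e-01,  1.60791938e+00,  1.26700887e-05,
        1.35381443e+00, -2.06328935e-01]), 'dq': array([-0.00149211, -0.00252062, -0.0034995 ,  0.00021232,  0.00163487,
       -0.00014962]), 'joint_efforts': array([ 1.64268276e-04, -4.45877981e+01, -3.52239060e+01, -4.86583122e-04,
        4.19435717e-03, -3.16989954e-06]), 'eef_pos': array([0.25223025, 0.51611722, 0.20635403]), 'eef_rot': array([-3.48986344e-04,  2.25437126e-01,  9.74257376e-01, -7.38819642e-04]), 'wrist_force': array([0.58640847, 0.33129721, 1.14744034]), 'torque': array([0.01557682, 0.02291823, 0.0201092 ]), 'grasp_force': 0.0, 'opening': 1.0013773803075208}
```

View pics/top.png

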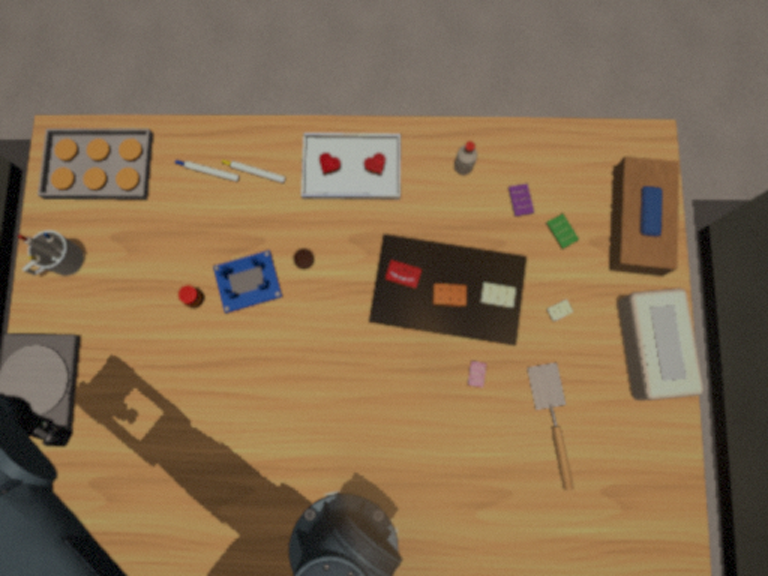

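View pics/scene.png

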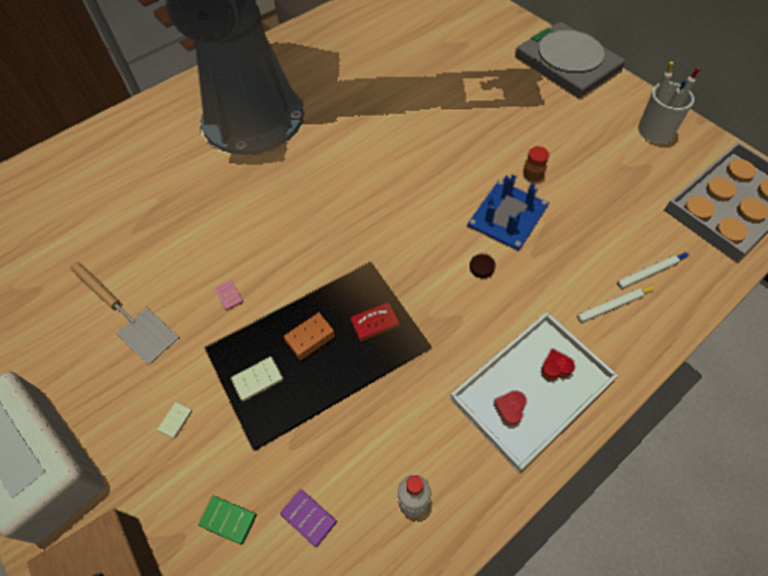

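The top view shows three layers on the black board: lid at (403,274), base at (450,294) and ivory plaque at (498,295), in displayed pixels. The jig is at (248,282), the jar at (188,295) and the dark biscuit at (304,258).

There are two ivory slabs, one on the board at (498,295) and a smaller one off it at (560,310). The one on the board is larger and so fits the description. The green, purple and pink ones are excluded by colour. Next I'll confirm this in an enlarged crop and measure.

```bash
cat >> h.py <<'E'
def blobs(c,lo,hi,amin=60,roi=None):
    hsv=cv2.cvtColor(c["frame"],cv2.COLOR_RGB2HSV); m=cv2.inRange(hsv,np.array(lo),np.array(hi))
    if roi: k=np.zeros_like(m); k[roi[1]:roi[3],roi[0]:roi[2]]=1; m=m*k
    m=cv2.morphologyEx(m,cv2.MORPH_CLOSE,np.ones((5,5)))
    cs=[x for x in cv2.findContours(m,0,2)[0] if cv2.contourArea(x)>amin]
    return sorted(cs,key=lambda x:-cv2.contourArea(x))
def rect(c,cnt,z):
    p=ray(c,cnt.reshape(-1,2),z)[:,:2]
    r=cv2.minAreaRect((p*1000).astype(np.float32)); b=cv2.boxPoints(r)
    e=b[1]-b[0] if np.linalg.norm(b[1]-b[0])>np.linalg.norm(b[2]-b[1]) else b[2]-b[1]
    if e[1]<0:e=-e
    return np.round(r[0],1),np.round(sorted(r[1]),1),round(float(np.arctan2(-e[0],e[1])),3)  # yaw of long side from world +y
E
python3 - <<'E'
from h import *
a=cam("top")
hsv=cv2.cvtColor(a["frame"],cv2.COLOR_RGB2HSV)
for n,p in dict(lid=(269,185),base=(296,194),plq=(332,196),jig=(150,203),grey=(165,187),small=(373,207)).items(): print(n,hsv[p[1],p[0]])
R=(247,157,351,230)
for n,lo,hi,z,roi in [("lid",(172,120,60),(180,255,255),.022,R),("base",(5,120,80),(16,255,255),.032,R),("plq",(15,20,120),(45,140,255),.018,R),("jig",(100,120,50),(125,255,255),.010,(130,150,200,220)),("small",(20,15,120),(45,110,255),.01,(355,190,390,220))]:
    for x in blobs(a,lo,hi)[:0] or blobs(a,lo,hi,30,roi)[:2]: print(n,rect(a,x,z),cv2.contourArea(x))
for n,p,z in [("jar",(126,197),.06),("choc",(203,172),.014)]: print(n,ray(a,p,z))
save(a,"crop.png",5,(245,150,395,230))
E
```

```text
lid [178  85 150]
base [ 12 178 166]
plq [ 30  48 170]
jig [111 141 136]
grey [ 12  40 115]
small [ 30  48 170]
base (array([ 648.6, -240.8]), array([ 36.5, 284.3]), -0.154) 511.5
base (array([ 523.8, -214.8]), array([48.8, 73.4]), -0.004) 308.0
plq (array([ 443.2, -189.6]), array([ 44.8, 282.6]), 0.012) 599.0
plq (array([ 636.1, -248.9]), array([ 43.9, 268.9]), 0.011) 508.5
jig (array([553. , 222.7]), array([103.5, 124.3]), 0.298) 1077.5
small (array([ 497.4, -454.3]), array([31.6, 52.2]), 0.388) 131.0
jar [[0.51032384 0.33253728 0.06      ]]
choc [[0.60462486 0.09801511 0.014     ]]
```

View pics/crop.png

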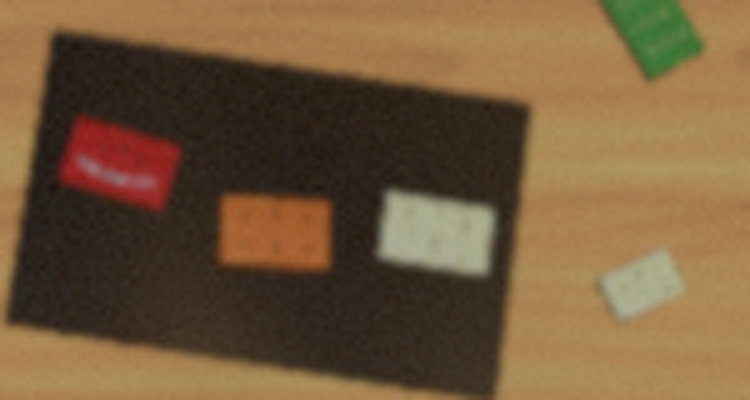

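The crop confirms it. The ivory slab on the board at crop (440,232) has three cross lines and is clearly larger than the off-board one at (642,284), so it is the plaque. Next I'll hover over the jig to measure it with the wrist camera.

Emit:
{"op": "servo_tool", "data": {"steps": [{"dx": 0.2, "dy": -0.2, "wz": -0.02}, {"dx": 0.4, "dy": -0.4, "wz": -0.04}, {"dx": 0.6, "dy": -0.6, "wz": -0.06}, {"dx": 0.8, "dy": -0.8, "wz": -0.08}, {"dx": 1, "dy": -1, "wz": -0.1}], "jaw": 1}}

```text
$.steps[0]: bad value
```

Emit:
{"op": "servo_tool", "data": {"steps": [{"dx": 0.2, "dy": -0.2, "wz": -0.02}, {"dx": 0.4, "dy": -0.4, "wz": -0.04}, {"dx": 0.6, "dy": -0.6, "wz": -0.06}, {"dx": 0.8, "dy": -0.8, "wz": -0.08}, {"dx": 1, "dy": -1, "wz": -0.1}]}}

```text
$.steps[0]: bad value
```

Emit:
{"op": "servo_tool", "data": {"steps": [{"dx": 0.2, "dy": -0.2, "wz": -0.02}, {"dx": 0.4, "dy": -0.4, "wz": -0.04}, {"dx": 0.7, "dy": -0.7, "wz": -0.06}, {"dx": 1, "dy": -0.94, "wz": -0.06}, {"dx": 1, "dy": -0.94, "wz": -0.06}]}}

```text
$.steps[0]: bad value
```

```bash
python3 - <<'E'
from h import *
w=cam("wrist"); save(w,"w1.png",1.2)
t=cam("top"); np.save("t2.npy",t["frame"])
print(w["K"][0,0],w["D"],-w["T"][:3,:3].T@w["T"][:3,3],ctrl.get_obs())
E
```

```text
278.75725524746855 [-0.05674716  0.          0.          0.          0.        ] [0.18698093 0.54907022 0.37372618] {'time_s': 0.25, 'q': array([ 9.09668754e-01,  1.81152405e-01,  1.60742799e+00,  7.90437769e-06,
        1.35376830e+00, -2.06284897e-01]), 'dq': array([-0.00039817, -0.00245051, -0.00267947, -0.00180834, -0.00109118,
       -0.00126976]), 'joint_efforts': array([ 1.04242226e-03, -4.44492316e+01, -3.51111567e+01, -1.46663906e-04,
        6.39505248e-03,  8.33251761e-06]), 'eef_pos': array([0.25243505, 0.51636155, 0.20678309]), 'eef_rot': array([-1.62361822e-04,  2.25466826e-01,  9.74250772e-01, -3.41403523e-04]), 'wrist_force': array([0.1731638 , 0.36223684, 0.10319576]), 'torque': array([0.01320408, 0.00753855, 0.03857867]), 'grasp_force': 0.0, 'opening': 1.0032894389804512}
```

View pics/w1.png

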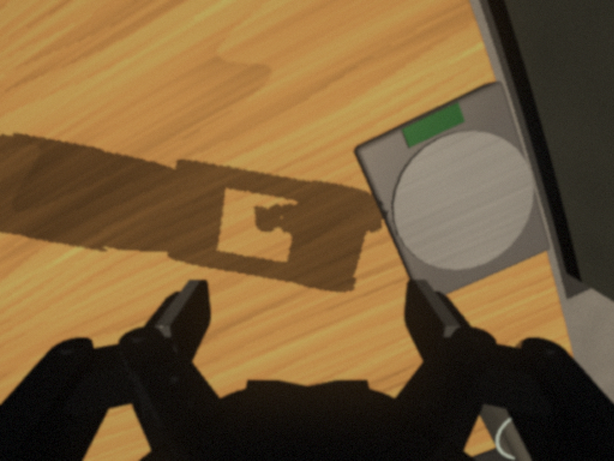

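The move calls were refused, probably because every row needs all six fields. The wrist picture shows only the scale at (460,200) and the fingertips at about (195,290) and (420,290). I'll retry with full rows.

Emit:
{"op": "servo_tool", "data": {"steps": [{"dx": 0.2, "dy": -0.2, "dz": 0, "wx": 0, "wy": 0, "wz": -0.02}, {"dx": 0.4, "dy": -0.4, "dz": 0, "wx": 0, "wy": 0, "wz": -0.04}, {"dx": 0.6, "dy": -0.6, "dz": 0, "wx": 0, "wy": 0, "wz": -0.06}, {"dx": 0.8, "dy": -0.8, "dz": 0, "wx": 0, "wy": 0, "wz": -0.08}, {"dx": 1, "dy": -1, "dz": 0, "wx": 0, "wy": 0, "wz": -0.1}], "jaw": 1}}

```text
time_s: 0.67
eef_pos: [0.3532, 0.4156, 0.2071]
eef_rot: [-0.0, 0.376, 0.926, -0.0]
wrist_force: [-0.2, 0.3, 0.4]
opening: 1.0
grasp_force: 0.0
```

Emit:
{"op": "servo_tool", "data": {"steps": [{"dx": 0.2, "dy": -0.2, "dz": 0, "wx": 0, "wy": 0, "wz": -0.02}, {"dx": 0.4, "dy": -0.4, "dz": 0, "wx": 0, "wy": 0, "wz": -0.04}, {"dx": 0.6, "dy": -0.6, "dz": 0, "wx": 0, "wy": 0, "wz": -0.06}, {"dx": 0.8, "dy": -0.8, "dz": 0, "wx": 0, "wy": 0, "wz": -0.08}, {"dx": 1, "dy": -1, "dz": 0, "wx": 0, "wy": 0, "wz": -0.1}]}}

```text
time_s: 1.08
eef_pos: [0.4533, 0.3155, 0.2072]
eef_rot: [-0.0, 0.517, 0.856, -0.0]
wrist_force: [-0.2, 0.3, -0.0]
opening: 1.0
grasp_force: 0.0
```

Emit:
{"op": "servo_tool", "data": {"steps": [{"dx": 0.2, "dy": -0.2, "dz": 0, "wx": 0, "wy": 0, "wz": -0.02}, {"dx": 0.4, "dy": -0.4, "dz": 0, "wx": 0, "wy": 0, "wz": -0.04}, {"dx": 0.7, "dy": -0.7, "dz": 0, "wx": 0, "wy": 0, "wz": -0.06}, {"dx": 1, "dy": -0.94, "dz": 0, "wx": 0, "wy": 0, "wz": -0.06}, {"dx": 1, "dy": -0.94, "dz": 0, "wx": 0, "wy": 0, "wz": -0.06}]}}

```text
time_s: 1.5
eef_pos: [0.5573, 0.2176, 0.2071]
eef_rot: [0.002, 0.596, 0.803, 0.0]
wrist_force: [-1.3, -0.1, -0.9]
opening: 1.0
grasp_force: 0.0
```

```bash
python3 - <<'E'
from h import *
w=cam("wrist"); save(w,"w2.png",1.5)
np.save("w2.npy",w,allow_pickle=True)
o=ctrl.get_obs();print(-w["T"][:3,:3].T@w["T"][:3,3],o["time_s"],o["eef_pos"],o["eef_rot"])
for x in blobs(w,(100,100,30),(128,255,255),200)[:2]: print(rect(w,x,.01),cv2.contourArea(x))
E
```

```text
[0.53582057 0.28844432 0.37415999] 1.55 [0.55485736 0.21978017 0.20682499] [ 2.66584633e-04  5.95643705e-01  8.03248711e-01 -1.16434550e-04]
(array([552.3, 223.9]), array([106. , 125.6]), 0.295) 7120.0
```

View pics/w2.png

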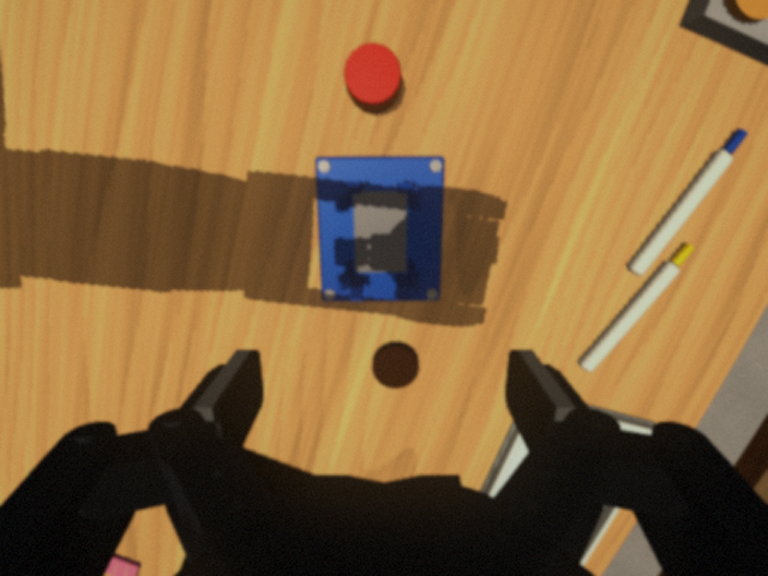

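The wrist view shows the jig plate at (380,228), the jar's red cap at (373,73) and the dark biscuit at (396,365). The top and wrist cameras agree on the jig: about (553,223.5) mm, yaw 0.296. Next I'll go to the base.

Emit:
{"op": "servo_tool", "data": {"steps": [{"dx": 0, "dy": -0.2, "dz": 0, "wx": 0, "wy": 0, "wz": -0.02}, {"dx": 0, "dy": -0.4, "dz": 0, "wx": 0, "wy": 0, "wz": -0.04}, {"dx": 0, "dy": -0.6, "dz": 0, "wx": 0, "wy": 0, "wz": -0.06}, {"dx": 0, "dy": -0.8, "dz": 0, "wx": 0, "wy": 0, "wz": -0.08}, {"dx": 0, "dy": -1, "dz": 0, "wx": 0, "wy": 0, "wz": -0.095}]}}

```text
time_s: 1.97
eef_pos: [0.5517, 0.1227, 0.207]
eef_rot: [-0.0, 0.707, 0.707, -0.0]
wrist_force: [1.0, 0.2, -0.2]
opening: 1.0
grasp_force: 0.0
```

Emit:
{"op": "servo_tool", "data": {"steps": [{"dx": 0, "dy": -0.2, "dz": 0, "wx": 0, "wy": 0, "wz": 0}, {"dx": 0, "dy": -0.4, "dz": 0, "wx": 0, "wy": 0, "wz": 0}, {"dx": 0, "dy": -0.6, "dz": 0, "wx": 0, "wy": 0, "wz": 0}, {"dx": 0, "dy": -0.8, "dz": 0, "wx": 0, "wy": 0, "wz": 0}, {"dx": 0, "dy": -1, "dz": 0, "wx": 0, "wy": 0, "wz": 0}]}}

```text
time_s: 2.38
eef_pos: [0.5519, 0.0228, 0.2071]
eef_rot: [-0.0, 0.706, 0.708, 0.0]
wrist_force: [-0.1, 0.6, 0.5]
opening: 1.002
grasp_force: 0.0
```

Emit:
{"op": "servo_tool", "data": {"steps": [{"dx": 0, "dy": -0.2, "dz": 0, "wx": 0, "wy": 0, "wz": 0}, {"dx": 0, "dy": -0.4, "dz": 0, "wx": 0, "wy": 0, "wz": 0}, {"dx": 0, "dy": -0.6, "dz": 0, "wx": 0, "wy": 0, "wz": 0}, {"dx": 0, "dy": -0.8, "dz": 0, "wx": 0, "wy": 0, "wz": 0}, {"dx": 0, "dy": -1, "dz": 0, "wx": 0, "wy": 0, "wz": 0}]}}

```text
time_s: 2.8
eef_pos: [0.5521, -0.0772, 0.2071]
eef_rot: [-0.0, 0.706, 0.708, 0.0]
wrist_force: [-0.2, -0.8, -0.2]
opening: 1.001
grasp_force: 0.0
```

Emit:
{"op": "servo_tool", "data": {"steps": [{"dx": -0.06, "dy": -0.2, "dz": 0, "wx": 0, "wy": 0, "wz": 0}, {"dx": -0.12, "dy": -0.4, "dz": 0, "wx": 0, "wy": 0, "wz": 0}, {"dx": -0.18, "dy": -0.6, "dz": 0, "wx": 0, "wy": 0, "wz": 0}, {"dx": -0.24, "dy": -0.8, "dz": 0, "wx": 0, "wy": 0, "wz": 0}, {"dx": -0.29, "dy": -1, "dz": 0, "wx": 0, "wy": 0, "wz": 0}]}}

```text
time_s: 3.22
eef_pos: [0.523, -0.177, 0.2071]
eef_rot: [-0.0, 0.706, 0.708, 0.0]
wrist_force: [-0.8, 0.5, -0.1]
opening: 0.997
grasp_force: 0.0
```

Emit:
{"op": "servo_tool", "data": {"steps": [{"dx": 0, "dy": -0.2, "dz": 0, "wx": 0, "wy": 0, "wz": 0}, {"dx": 0, "dy": -0.38, "dz": 0, "wx": 0, "wy": 0, "wz": 0}, {"dx": 0, "dy": -0.38, "dz": 0, "wx": 0, "wy": 0, "wz": 0}, {"dx": 0, "dy": -0.38, "dz": 0, "wx": 0, "wy": 0, "wz": 0}, {"dx": 0, "dy": -0.38, "dz": 0, "wx": 0, "wy": 0, "wz": 0}]}}

```text
time_s: 3.63
eef_pos: [0.5235, -0.2141, 0.207]
eef_rot: [-0.0, 0.707, 0.708, 0.0]
wrist_force: [-0.0, -0.3, 0.2]
opening: 0.999
grasp_force: 0.0
```

```bash
cat >> h.py <<'E'
def segs(w,tag):
    """board items in wrist view: bright or saturated blobs on dark board"""
    hsv=cv2.cvtColor(w["frame"],cv2.COLOR_RGB2HSV); out=[]
    m=((hsv[...,2]>85)*255).astype(np.uint8); m=cv2.morphologyEx(m,cv2.MORPH_CLOSE,np.ones((7,7)))
    for x in cv2.findContours(m,cv2.RETR_LIST,2)[0]:
        if 1200<cv2.contourArea(x)<6000:
            M=np.zeros(m.shape,np.uint8); cv2.drawContours(M,[x],-1,255,-1)
            h,s,v=cv2.mean(hsv,M)[:3]
            print(tag,cv2.contourArea(x),cv2.boundingRect(x),np.round([h,s,v]),[rect(w,x,z) for z in (.008,.018,.022,.032)])
E
python3 - <<'E'
from h import *
w=cam("wrist"); save(w,"w3.png",1.5)
o=ctrl.get_obs();print(-w["T"][:3,:3].T@w["T"][:3,3],o["time_s"],o["eef_pos"],o["eef_rot"])
segs(w,"w")
# jig bolts from saved w2
c=np.load("w2.npy",allow_pickle=True).item()
g=cv2.cvtColor(c["frame"],cv2.COLOR_RGB2HSV)
P=[]
for u,v in [(323,166),(436,166),(432,294),(329,294)]:
    u/=1.5;v/=1.5; k=g[int(v)-5:int(v)+6,int(u)-5:int(u)+6]; ys,xs=np.nonzero(k[...,1]<90); P.append((int(u)-5+xs.mean(),int(v)-5+ys.mean())); 
p=ray(c,P,.010); print(P,p[:,:2],p.mean(0)); print(rect(c,np.array(P).reshape(-1,1,2),.01))
E
```

```text
[ 0.52360801 -0.14062206  0.37425281] 3.6833 [ 0.52356252 -0.21397222  0.20703362] [-3.76698964e-04  7.06413094e-01  7.07799672e-01  1.49572801e-04]
w 1790.5 (68, 336, 58, 48) [ 21. 131. 236.] [(array([ 225.9, -578. ]), array([112.7, 121.2]), -1.491), (array([ 234. , -566.1]), array([109.6, 117.9]), -1.491), (array([ 237.3, -561.3]), array([108.4, 116.6]), -1.491), (array([ 245.4, -549.4]), array([105.3, 113.3]), -1.491)]
w 1885.5 (239, 135, 37, 58) [ 12. 200. 155.] [(array([ 524.7, -220.4]), array([47.4, 78.1]), -0.015), (array([ 524.7, -218.2]), array([46.1, 76. ]), -0.015), (array([ 524.7, -217.3]), array([45.6, 75.1]), -0.015), (array([ 524.7, -215.1]), array([44.3, 73. ]), -0.015)]
w 2248.5 (269, 47, 54, 69) [129. 198. 197.] [(array([ 572.7, -116.1]), array([48.3, 74.4]), -0.279), (array([ 571.4, -116.8]), array([47. , 72.4]), -0.279), (array([ 570.8, -117.1]), array([46.4, 71.6]), -0.279), (array([ 569.5, -117.7]), array([45.1, 69.5]), -0.279)]
[(np.float64(214.6078431372549), np.float64(109.8529411764706)), (np.float64(290.77906976744185), np.float64(109.70930232558139)), (np.float64(288.2530120481928), np.float64(196.02409638554218)), (np.float64(218.66666666666666), np.float64(196.52))] [[0.48939582 0.26427363]
 [0.58173841 0.29236789]
 [0.61569968 0.1819669 ]
 [0.52384882 0.15347174]] [0.55267068 0.22302004 0.01      ]
(array([552.7, 223.2]), array([ 96.5, 116. ]), 0.301)
```

View pics/w3.png

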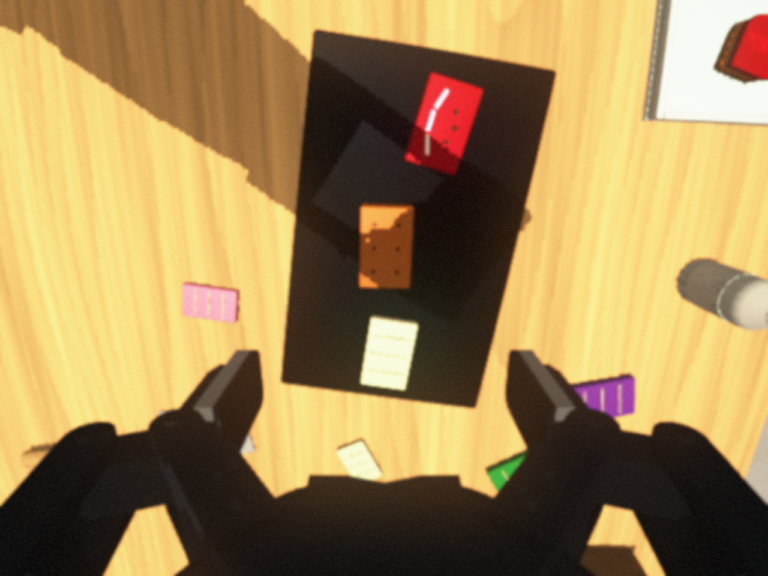

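The wrist view shows the base at (386,246), the lid at (444,123) and the plaque at (390,353), all on the board. The base centre is about (524.6,-216.3) mm with yaw -0.015, after taking out the visible end face. I'll descend and grip.

Emit:
{"op": "servo_tool", "data": {"steps": [{"dx": 0.01, "dy": -0.02, "dz": -0.2, "wx": 0, "wy": 0, "wz": -0.005}, {"dx": 0.01, "dy": -0.02, "dz": -0.4, "wx": 0, "wy": 0, "wz": -0.005}, {"dx": 0.01, "dy": -0.02, "dz": -0.6, "wx": 0, "wy": 0, "wz": -0.005}, {"dx": 0.01, "dy": -0.02, "dz": -0.8, "wx": 0, "wy": 0, "wz": -0.005}, {"dx": 0.01, "dy": -0.02, "dz": -1, "wx": 0, "wy": 0, "wz": -0.005}]}}

```text
time_s: 4.1
eef_pos: [0.5248, -0.216, 0.1064]
eef_rot: [0.0, 0.712, 0.702, 0.0]
wrist_force: [0.0, 0.7, -0.1]
opening: 1.005
grasp_force: 0.0
```

Emit:
{"op": "servo_tool", "data": {"steps": [{"dx": 0, "dy": 0, "dz": -0.2, "wx": 0, "wy": 0, "wz": 0}, {"dx": 0, "dy": 0, "dz": -0.4, "wx": 0, "wy": 0, "wz": 0}, {"dx": 0, "dy": 0, "dz": -0.6, "wx": 0, "wy": 0, "wz": 0}, {"dx": 0, "dy": 0, "dz": -0.8, "wx": 0, "wy": 0, "wz": 0}, {"dx": 0, "dy": 0, "dz": -0.94, "wx": 0, "wy": 0, "wz": 0}]}}

```text
time_s: 4.52
eef_pos: [0.5239, -0.2154, 0.0114]
eef_rot: [-0.001, 0.712, 0.702, -0.0]
wrist_force: [0.6, -0.5, 0.1]
opening: 1.002
grasp_force: 0.0
```

Emit:
{"op": "servo_tool", "data": {"steps": [{"dx": 0, "dy": 0, "dz": 0, "wx": 0, "wy": 0, "wz": 0}, {"dx": 0, "dy": 0, "dz": 0, "wx": 0, "wy": 0, "wz": 0}, {"dx": 0, "dy": 0, "dz": 0, "wx": 0, "wy": 0, "wz": 0}, {"dx": 0, "dy": 0, "dz": 0, "wx": 0, "wy": 0, "wz": 0}, {"dx": 0, "dy": 0, "dz": 0, "wx": 0, "wy": 0, "wz": 0}], "jaw": 0}}

```text
time_s: 4.93
eef_pos: [0.5255, -0.2178, 0.0146]
eef_rot: [0.001, 0.712, 0.702, 0.0]
wrist_force: [-0.1, -0.5, -0.0]
opening: 0.3
grasp_force: 0.0
```

Emit:
{"op": "servo_tool", "data": {"steps": [{"dx": 0, "dy": 0, "dz": 0, "wx": 0, "wy": 0, "wz": 0}, {"dx": 0, "dy": 0, "dz": 0, "wx": 0, "wy": 0, "wz": 0}, {"dx": 0, "dy": 0, "dz": 0, "wx": 0, "wy": 0, "wz": 0}, {"dx": 0, "dy": 0, "dz": 0, "wx": 0, "wy": 0, "wz": 0}, {"dx": 0, "dy": 0, "dz": 0, "wx": 0, "wy": 0, "wz": 0}]}}

```text
time_s: 5.35
eef_pos: [0.5246, -0.2175, 0.0132]
eef_rot: [0.0, 0.712, 0.702, 0.0]
wrist_force: [-0.5, 0.1, -0.2]
opening: -0.002
grasp_force: 0.0
```

The jaw shut with no contact, so I'll look.

```bash
python3 - <<'E'
from h import *
s=cam("scene"); w=cam("wrist")
a=cv2.resize(s["frame"][170:310,120:300],(540,420)); b=cv2.resize(w["frame"],(560,420))
im=cv2.resize(np.hstack([a,b]),(800,306)); cv2.imwrite("pics/miss.png",im[:,:,::-1])
print(ctrl.get_obs())
E
```

```text
{'time_s': 5.45, 'q': array([-6.01973667e-01,  4.14600370e-01,  1.74892381e+00,  1.17632842e-06,
        9.78165199e-01, -5.86888824e-01]), 'dq': array([ 0.00016211,  0.00236484, -0.00097679,  0.0013897 , -0.00085961,
       -0.00070515]), 'joint_efforts': array([ 2.15898443e-03, -4.84455049e+01, -2.75528634e+01, -3.58373768e-05,
        9.38248413e-04,  5.10463701e-05]), 'eef_pos': array([ 0.52452656, -0.21744628,  0.01314625]), 'eef_rot': array([-4.75782030e-05,  7.12420145e-01,  7.01753187e-01, -8.70106316e-06]), 'wrist_force': array([0.16535595, 1.22931934, 0.08441551]), 'torque': array([-0.02921769,  0.01851492, -0.05482898]), 'grasp_force': 0.0, 'opening': -0.003509143896696518}
```

View pics/miss.png

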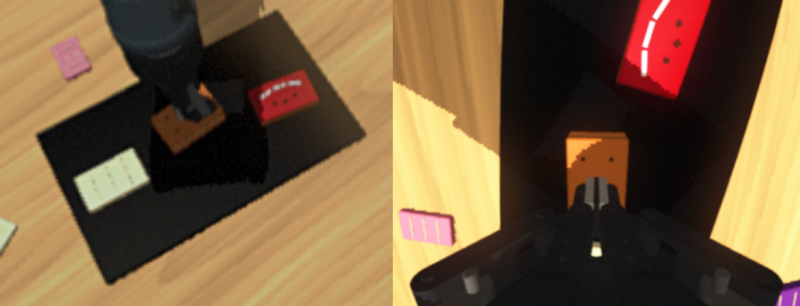

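```bash
python3 - <<'E'
from h import *
w=cam("wrist"); s=cam("scene"); e=ctrl.get_obs()["eef_pos"]; R=w["T"][:3,:3]; print("cam",-R.T@w["T"][:3,3], "axis",-R[2])
for z in (.0,.013,.03,.04,.05,.06):
    print(z,ray(w,[(256.5,226)],z)[0,:2],ray(s,[(217,219)],z)[0,:2],
     "proj tcp->wrist",*[cv2.projectPoints(np.array([[e[0],e[1],z]])@c["T"][:3,:3].T*[1,-1,-1]+c["T"][:3,3]*[1,-1,-1],np.zeros(3),np.zeros(3),c["K"],c["D"])[0].ravel().round(1) for c in (w,s)])
E
```

```text
cam [ 0.52581177 -0.14381412  0.18037494] axis [-0.00448161 -0.28691659 -0.95794509]
0.0 [ 0.52506494 -0.22758444] [ 0.52145425 -0.18418703] proj tcp->wrist [255.5 212.7] [207.  227.6]
0.013 [ 0.52511877 -0.22154694] [ 0.52778752 -0.18683736] proj tcp->wrist [255.5 220.2] [206.2 225.3]
0.03 [ 0.52518915 -0.21365174] [ 0.53606949 -0.19030318] proj tcp->wrist [255.5 231.8] [205.2 222.3]
0.04 [ 0.52523056 -0.20900751] [ 0.54094124 -0.1923419 ] proj tcp->wrist [255.5 239.8] [204.5 220.4]
0.05 [ 0.52527196 -0.20436328] [ 0.54581299 -0.19438061] proj tcp->wrist [255.4 248.7] [203.9 218.6]
0.06 [ 0.52531337 -0.19971905] [ 0.55068473 -0.19641933] proj tcp->wrist [255.4 258.9] [203.2 216.6]
```

The fingers shut above the base, so the real tips sit higher than the reported TCP suggests. The pictures put the gap at about 20–30 mm. I'll probe gently downward with the shut fingers to measure it.

Emit:
{"op": "servo_tool", "data": {"steps": [{"dx": 0, "dy": 0, "dz": -0.01, "wx": 0, "wy": 0, "wz": 0}, {"dx": 0, "dy": 0, "dz": -0.02, "wx": 0, "wy": 0, "wz": 0}, {"dx": 0, "dy": 0, "dz": -0.03, "wx": 0, "wy": 0, "wz": 0}, {"dx": 0, "dy": 0, "dz": -0.03, "wx": 0, "wy": 0, "wz": 0}, {"dx": 0, "dy": 0, "dz": -0.03, "wx": 0, "wy": 0, "wz": 0}]}}

```text
time_s: 5.97
eef_pos: [0.5245, -0.2174, 0.01]
eef_rot: [-0.0, 0.712, 0.702, -0.0]
wrist_force: [-0.2, 0.3, -0.2]
opening: 0.004
grasp_force: 0.0
```

Emit:
{"op": "servo_tool", "data": {"steps": [{"dx": 0, "dy": 0, "dz": -0.01, "wx": 0, "wy": 0, "wz": 0}, {"dx": 0, "dy": 0, "dz": -0.02, "wx": 0, "wy": 0, "wz": 0}, {"dx": 0, "dy": 0, "dz": -0.03, "wx": 0, "wy": 0, "wz": 0}, {"dx": 0, "dy": 0, "dz": -0.03, "wx": 0, "wy": 0, "wz": 0}, {"dx": 0, "dy": 0, "dz": -0.03, "wx": 0, "wy": 0, "wz": 0}]}}

```text
time_s: 6.38
eef_pos: [0.5247, -0.2175, 0.008]
eef_rot: [0.0, 0.712, 0.702, -0.0]
wrist_force: [-2.6, 1.3, 6.6]
opening: -0.0
grasp_force: 3.6
```

Contact came at a reported TCP height of 8 mm on a base top at 32 mm. So the real tips are about 24 mm higher than reported, and I'll allow for that. Next I'll raise, open, descend lower and grip.

Emit:
{"op": "servo_tool", "data": {"steps": [{"dx": 0, "dy": 0, "dz": 0.1, "wx": 0, "wy": 0, "wz": 0}, {"dx": 0, "dy": 0, "dz": 0.2, "wx": 0, "wy": 0, "wz": 0}, {"dx": 0, "dy": 0, "dz": 0.2, "wx": 0, "wy": 0, "wz": 0}, {"dx": 0, "dy": 0, "dz": 0.2, "wx": 0, "wy": 0, "wz": 0}, {"dx": 0, "dy": 0, "dz": 0.2, "wx": 0, "wy": 0, "wz": 0}]}}

```text
time_s: 6.8
eef_pos: [0.5247, -0.2175, 0.0274]
eef_rot: [0.0, 0.712, 0.702, 0.0]
wrist_force: [-0.1, -0.4, -0.5]
opening: -0.003
grasp_force: 0.0
```

Emit:
{"op": "servo_tool", "data": {"steps": [{"dx": 0, "dy": 0, "dz": 0, "wx": 0, "wy": 0, "wz": 0}, {"dx": 0, "dy": 0, "dz": 0, "wx": 0, "wy": 0, "wz": 0}, {"dx": 0, "dy": 0, "dz": 0, "wx": 0, "wy": 0, "wz": 0}, {"dx": 0, "dy": 0, "dz": 0, "wx": 0, "wy": 0, "wz": 0}, {"dx": 0, "dy": 0, "dz": 0, "wx": 0, "wy": 0, "wz": 0}], "jaw": 1}}

```text
time_s: 7.22
eef_pos: [0.5245, -0.2174, 0.027]
eef_rot: [-0.0, 0.712, 0.702, -0.0]
wrist_force: [0.4, 0.2, -0.2]
opening: 0.712
grasp_force: 0.0
```

Emit:
{"op": "servo_tool", "data": {"steps": [{"dx": 0, "dy": 0, "dz": 0, "wx": 0, "wy": 0, "wz": 0}, {"dx": 0, "dy": 0, "dz": 0, "wx": 0, "wy": 0, "wz": 0}, {"dx": 0, "dy": 0, "dz": 0, "wx": 0, "wy": 0, "wz": 0}, {"dx": 0, "dy": 0, "dz": 0, "wx": 0, "wy": 0, "wz": 0}, {"dx": 0, "dy": 0, "dz": 0, "wx": 0, "wy": 0, "wz": 0}]}}

```text
time_s: 7.63
eef_pos: [0.5246, -0.2174, 0.0272]
eef_rot: [-0.0, 0.712, 0.702, -0.0]
wrist_force: [0.3, 0.8, 0.0]
opening: 0.996
grasp_force: 0.0
```

Emit:
{"op": "servo_tool", "data": {"steps": [{"dx": 0, "dy": 0.01, "dz": -0.1, "wx": 0, "wy": 0, "wz": 0}, {"dx": 0, "dy": 0.01, "dz": -0.2, "wx": 0, "wy": 0, "wz": 0}, {"dx": 0, "dy": 0.01, "dz": -0.3, "wx": 0, "wy": 0, "wz": 0}, {"dx": 0, "dy": 0.01, "dz": -0.36, "wx": 0, "wy": 0, "wz": 0}, {"dx": 0, "dy": 0.01, "dz": -0.41, "wx": 0, "wy": 0, "wz": 0}]}}

```text
time_s: 8.05
eef_pos: [0.5237, -0.2158, -0.0156]
eef_rot: [-0.001, 0.712, 0.702, -0.0]
wrist_force: [-0.3, 0.6, 0.1]
opening: 0.997
grasp_force: 0.0
```

Emit:
{"op": "servo_tool", "data": {"steps": [{"dx": 0, "dy": 0, "dz": 0, "wx": 0, "wy": 0, "wz": 0}, {"dx": 0, "dy": 0, "dz": 0, "wx": 0, "wy": 0, "wz": 0}, {"dx": 0, "dy": 0, "dz": 0, "wx": 0, "wy": 0, "wz": 0}, {"dx": 0, "dy": 0, "dz": 0, "wx": 0, "wy": 0, "wz": 0}, {"dx": 0, "dy": 0, "dz": 0, "wx": 0, "wy": 0, "wz": 0}], "jaw": 0}}

```text
time_s: 8.47
eef_pos: [0.5252, -0.2169, -0.013]
eef_rot: [0.001, 0.712, 0.702, 0.0]
wrist_force: [0.5, -0.1, -1.1]
opening: 0.5
grasp_force: 62.1
```

Emit:
{"op": "servo_tool", "data": {"steps": [{"dx": 0, "dy": 0, "dz": 0, "wx": 0, "wy": 0, "wz": 0}, {"dx": 0, "dy": 0, "dz": 0, "wx": 0, "wy": 0, "wz": 0}, {"dx": 0, "dy": 0, "dz": 0, "wx": 0, "wy": 0, "wz": 0}, {"dx": 0, "dy": 0, "dz": 0, "wx": 0, "wy": 0, "wz": 0}, {"dx": 0, "dy": 0, "dz": 0, "wx": 0, "wy": 0, "wz": 0}]}}

```text
time_s: 8.88
eef_pos: [0.5252, -0.2169, -0.0131]
eef_rot: [0.001, 0.712, 0.702, 0.0]
wrist_force: [-0.9, 0.2, 6.9]
opening: 0.505
grasp_force: 62.9
```

Base gripped. I'll lift it and carry it over the jig.

Emit:
{"op": "servo_tool", "data": {"steps": [{"dx": 0, "dy": 0, "dz": 0.1, "wx": 0, "wy": 0, "wz": 0}, {"dx": 0, "dy": 0, "dz": 0.3, "wx": 0, "wy": 0, "wz": 0}, {"dx": 0, "dy": 0, "dz": 0.5, "wx": 0, "wy": 0, "wz": 0}, {"dx": 0, "dy": 0, "dz": 0.75, "wx": 0, "wy": 0, "wz": 0}, {"dx": 0, "dy": 0, "dz": 1, "wx": 0, "wy": 0, "wz": 0}]}}

```text
time_s: 9.3
eef_pos: [0.5236, -0.2158, 0.0868]
eef_rot: [-0.001, 0.712, 0.702, -0.0]
wrist_force: [1.4, -0.1, -1.2]
opening: 0.5
grasp_force: 62.2
```

Emit:
{"op": "servo_tool", "data": {"steps": [{"dx": 0, "dy": 0.2, "dz": 0, "wx": 0, "wy": 0, "wz": 0.02}, {"dx": 0, "dy": 0.4, "dz": 0, "wx": 0, "wy": 0, "wz": 0.04}, {"dx": 0, "dy": 0.6, "dz": 0, "wx": 0, "wy": 0, "wz": 0.06}, {"dx": 0, "dy": 0.8, "dz": 0, "wx": 0, "wy": 0, "wz": 0.08}, {"dx": 0, "dy": 1, "dz": 0, "wx": 0, "wy": 0, "wz": 0.099}]}}

```text
time_s: 9.72
eef_pos: [0.5239, -0.1153, 0.0863]
eef_rot: [-0.0, 0.594, 0.805, -0.0]
wrist_force: [1.8, -0.7, -0.7]
opening: 0.502
grasp_force: 62.4
```

Emit:
{"op": "servo_tool", "data": {"steps": [{"dx": 0, "dy": 0.2, "dz": 0, "wx": 0, "wy": 0, "wz": 0}, {"dx": 0, "dy": 0.4, "dz": 0, "wx": 0, "wy": 0, "wz": 0}, {"dx": 0, "dy": 0.6, "dz": 0, "wx": 0, "wy": 0, "wz": 0}, {"dx": 0, "dy": 0.8, "dz": 0, "wx": 0, "wy": 0, "wz": 0}, {"dx": 0, "dy": 1, "dz": 0, "wx": 0, "wy": 0, "wz": 0}]}}

```text
time_s: 10.13
eef_pos: [0.5239, -0.0153, 0.0863]
eef_rot: [-0.0, 0.595, 0.804, -0.0]
wrist_force: [0.8, -0.3, -0.7]
opening: 0.5
grasp_force: 62.3
```

Emit:
{"op": "servo_tool", "data": {"steps": [{"dx": 0.06, "dy": 0.2, "dz": 0, "wx": 0, "wy": 0, "wz": 0}, {"dx": 0.12, "dy": 0.4, "dz": 0, "wx": 0, "wy": 0, "wz": 0}, {"dx": 0.18, "dy": 0.6, "dz": 0, "wx": 0, "wy": 0, "wz": 0}, {"dx": 0.24, "dy": 0.8, "dz": 0, "wx": 0, "wy": 0, "wz": 0}, {"dx": 0.28, "dy": 1, "dz": 0, "wx": 0, "wy": 0, "wz": 0}]}}

```text
time_s: 10.55
eef_pos: [0.5524, 0.0846, 0.0863]
eef_rot: [-0.0, 0.595, 0.804, -0.0]
wrist_force: [0.1, -0.6, -1.6]
opening: 0.503
grasp_force: 62.3
```

Emit:
{"op": "servo_tool", "data": {"steps": [{"dx": 0, "dy": 0.2, "dz": 0, "wx": 0, "wy": 0, "wz": 0}, {"dx": 0, "dy": 0.4, "dz": 0, "wx": 0, "wy": 0, "wz": 0}, {"dx": 0, "dy": 0.6, "dz": 0, "wx": 0, "wy": 0, "wz": 0}, {"dx": 0, "dy": 0.8, "dz": 0, "wx": 0, "wy": 0, "wz": 0}, {"dx": 0, "dy": 1, "dz": 0, "wx": 0, "wy": 0, "wz": 0}]}}

```text
time_s: 10.97
eef_pos: [0.5519, 0.1845, 0.0862]
eef_rot: [-0.0, 0.595, 0.804, -0.0]
wrist_force: [1.1, -1.0, -0.5]
opening: 0.502
grasp_force: 62.3
```

Emit:
{"op": "servo_tool", "data": {"steps": [{"dx": 0, "dy": 0.2, "dz": 0, "wx": 0, "wy": 0, "wz": 0}, {"dx": 0, "dy": 0.4, "dz": 0, "wx": 0, "wy": 0, "wz": 0}, {"dx": 0, "dy": 0.4, "dz": 0, "wx": 0, "wy": 0, "wz": 0}, {"dx": 0, "dy": 0.4, "dz": 0, "wx": 0, "wy": 0, "wz": 0}, {"dx": 0, "dy": 0.4, "dz": 0, "wx": 0, "wy": 0, "wz": 0}]}}

```text
time_s: 11.38
eef_pos: [0.5521, 0.2231, 0.086]
eef_rot: [-0.0, 0.595, 0.804, -0.0]
wrist_force: [-0.0, -0.4, -0.8]
opening: 0.5
grasp_force: 62.2
```

```bash
python3 - <<'E'
from h import *
w=cam("wrist"); save(w,"w4.png",1.5)
o=ctrl.get_obs();print(o["time_s"],o["eef_pos"],o["eef_rot"],o["opening"],o["wrist_force"])
np.save("w4.npy",w,allow_pickle=True)
E
```

```text
11.4333 [0.55228084 0.22279642 0.08607183] [-1.31221348e-04  5.95214842e-01  8.03566497e-01 -3.99621123e-04] 0.5013701058666094 [ 0.31776766 -0.57453906 -1.88214342]
```

View pics/w4.png

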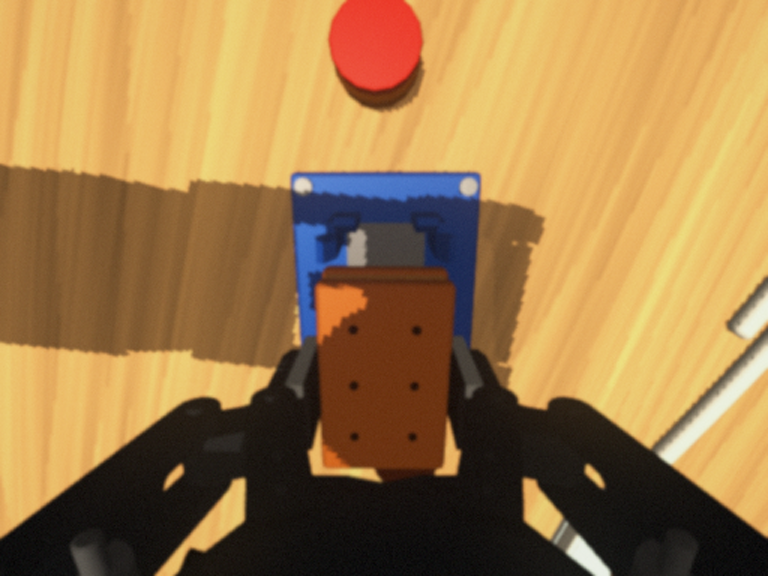

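The base is held square: its dots run from (353,330) to (412,437) and it is aligned with the plate edges. The rear bolts are at (302,186) and (468,186). I'll check the held centre against the jig numerically.

```bash
python3 - <<'E'
from h import *
c=np.load("w4.npy",allow_pickle=True).item()
d=np.array([(353,330),(417,330),(354,386),(414,386),(355,437),(412,437)])/1.5
for z in (.125,.132,.136):
    p=ray(c,d,z)[:,:2]*1000; e=p[:2].mean(0)-p[4:].mean(0); print(z,p.mean(0),np.linalg.norm(e),np.arctan2(-e[0],e[1]),np.linalg.norm(p[0]-p[1]))
q=ray(c,np.array([(302,186),(468,186)])/1.5,.01)[:,:2]*1000; print(q, "earlier [489.4 264.3],[581.7 292.4]")
m=q.mean(0); u=np.array([-np.sin(.298),np.cos(.298)]); print("jig centre",m-u*58)
x=blobs(c,(3,120,60),(16,255,255),2000,(190,170,320,330))
print([ (cv2.boundingRect(k),rect(c,k,.132)) for k in x[:2]])
E
```

```text
0.125 [553.81026336 219.50934621] 42.46107567353822 0.2847435002979837 21.302272322518565
0.132 [552.57049711 223.5575574 ] 40.1431811719563 0.28474350029798506 20.139409180114995
0.136 [551.86205925 225.87082093] 38.81867002819513 0.28474350029798134 19.474915955884477
[[491.34268007 263.04678526]
 [582.17865194 290.82263723]] earlier [489.4 264.3],[581.7 292.4]
jig centre [553.78998475 221.49102537]
[((204, 177, 104, 145), (array([550.1, 223.7]), array([54.1, 80.4]), 0.37))]
```

Emit:
{"op": "servo_tool", "data": {"steps": [{"dx": 0.005, "dy": -0.005, "dz": -0.1, "wx": 0, "wy": 0, "wz": 0.003}, {"dx": 0.005, "dy": -0.005, "dz": -0.25, "wx": 0, "wy": 0, "wz": 0.003}, {"dx": 0.005, "dy": -0.005, "dz": -0.4, "wx": 0, "wy": 0, "wz": 0.003}, {"dx": 0.005, "dy": -0.005, "dz": -0.5, "wx": 0, "wy": 0, "wz": 0.003}, {"dx": 0.005, "dy": -0.005, "dz": -0.6, "wx": 0, "wy": 0, "wz": 0.003}]}}

```text
time_s: 11.85
eef_pos: [0.5526, 0.2222, 0.0247]
eef_rot: [-0.0, 0.592, 0.806, -0.001]
wrist_force: [0.4, -0.2, -0.4]
opening: 0.505
grasp_force: 62.2
```

Emit:
{"op": "servo_tool", "data": {"steps": [{"dx": 0, "dy": 0, "dz": -0.07, "wx": 0, "wy": 0, "wz": 0}, {"dx": 0, "dy": 0, "dz": -0.14, "wx": 0, "wy": 0, "wz": 0}, {"dx": 0, "dy": 0, "dz": -0.21, "wx": 0, "wy": 0, "wz": 0}, {"dx": 0, "dy": 0, "dz": -0.28, "wx": 0, "wy": 0, "wz": 0}, {"dx": 0, "dy": 0, "dz": -0.35, "wx": 0, "wy": 0, "wz": 0}]}}

```text
time_s: 12.27
eef_pos: [0.5534, 0.2232, -0.0091]
eef_rot: [0.0, 0.591, 0.806, 0.0]
wrist_force: [-0.9, 0.1, -1.0]
opening: 0.499
grasp_force: 62.2
```

Emit:
{"op": "servo_tool", "data": {"steps": [{"dx": 0, "dy": 0, "dz": -0.005, "wx": 0, "wy": 0, "wz": 0}, {"dx": 0, "dy": 0, "dz": -0.01, "wx": 0, "wy": 0, "wz": 0}, {"dx": 0, "dy": 0, "dz": -0.02, "wx": 0, "wy": 0, "wz": 0}, {"dx": 0, "dy": 0, "dz": -0.02, "wx": 0, "wy": 0, "wz": 0}, {"dx": 0, "dy": 0, "dz": -0.02, "wx": 0, "wy": 0, "wz": 0}]}}

```text
time_s: 12.68
eef_pos: [0.5534, 0.2232, -0.0104]
eef_rot: [0.0, 0.591, 0.806, 0.0]
wrist_force: [0.5, 0.7, -0.6]
opening: 0.503
grasp_force: 62.2
```

Emit:
{"op": "servo_tool", "data": {"steps": [{"dx": 0, "dy": 0, "dz": -0.005, "wx": 0, "wy": 0, "wz": 0}, {"dx": 0, "dy": 0, "dz": -0.01, "wx": 0, "wy": 0, "wz": 0}, {"dx": 0, "dy": 0, "dz": -0.01, "wx": 0, "wy": 0, "wz": 0}, {"dx": 0, "dy": 0, "dz": -0.01, "wx": 0, "wy": 0, "wz": 0}, {"dx": 0, "dy": 0, "dz": -0.01, "wx": 0, "wy": 0, "wz": 0}]}}

```text
time_s: 13.1
eef_pos: [0.5535, 0.2231, -0.011]
eef_rot: [0.0, 0.591, 0.806, 0.0]
wrist_force: [-2.8, -0.8, 6.6]
opening: 0.496
grasp_force: 62.8
```

Contact with the floor and no side load. I'll release and rise.

Emit:
{"op": "servo_tool", "data": {"steps": [{"dx": 0, "dy": 0, "dz": 0, "wx": 0, "wy": 0, "wz": 0}, {"dx": 0, "dy": 0, "dz": 0, "wx": 0, "wy": 0, "wz": 0}, {"dx": 0, "dy": 0, "dz": 0, "wx": 0, "wy": 0, "wz": 0}, {"dx": 0, "dy": 0, "dz": 0, "wx": 0, "wy": 0, "wz": 0}, {"dx": 0, "dy": 0, "dz": 0, "wx": 0, "wy": 0, "wz": 0}], "jaw": 1}}

```text
time_s: 13.52
eef_pos: [0.553, 0.2231, -0.012]
eef_rot: [-0.0, 0.591, 0.806, -0.0]
wrist_force: [-0.6, -0.1, 0.5]
opening: 0.998
grasp_force: 0.0
```

Emit:
{"op": "servo_tool", "data": {"steps": [{"dx": 0, "dy": 0, "dz": 0.2, "wx": 0, "wy": 0, "wz": 0}, {"dx": 0, "dy": 0, "dz": 0.4, "wx": 0, "wy": 0, "wz": 0}, {"dx": 0, "dy": 0, "dz": 0.6, "wx": 0, "wy": 0, "wz": 0}, {"dx": 0, "dy": 0, "dz": 0.8, "wx": 0, "wy": 0, "wz": 0}, {"dx": 0, "dy": 0, "dz": 1, "wx": 0, "wy": 0, "wz": 0}]}}

```text
time_s: 13.93
eef_pos: [0.5529, 0.223, 0.089]
eef_rot: [-0.0, 0.591, 0.806, -0.0]
wrist_force: [-0.2, -0.1, -0.5]
opening: 1.003
grasp_force: 0.0
```

Emit:
{"op": "servo_tool", "data": {"steps": [{"dx": 0, "dy": 0, "dz": 0.2, "wx": 0, "wy": 0, "wz": 0}, {"dx": 0, "dy": 0, "dz": 0.4, "wx": 0, "wy": 0, "wz": 0}, {"dx": 0, "dy": 0, "dz": 0.6, "wx": 0, "wy": 0, "wz": 0}, {"dx": 0, "dy": 0, "dz": 0.8, "wx": 0, "wy": 0, "wz": 0}, {"dx": 0, "dy": 0, "dz": 0.9, "wx": 0, "wy": 0, "wz": 0}]}}

```text
time_s: 14.35
eef_pos: [0.5543, 0.2233, 0.181]
eef_rot: [0.001, 0.591, 0.806, 0.001]
wrist_force: [0.4, 0.4, 1.9]
opening: 1.0
grasp_force: 0.0
```

```bash
cat >> h.py <<'E'
def jigcheck(w,lo,hi,z):
    b=blobs(w,(100,100,30),(128,255,255),1500)[0]; print("jig",rect(w,b,.01))
    x,y,ww,hh=cv2.boundingRect(b)
    for k in blobs(w,lo,hi,150,(x,y,x+ww,y+hh))[:2]: print("piece",cv2.boundingRect(k),rect(w,k,z),cv2.contourArea(k))
def fullrect(w,cnt): pass
E
python3 - <<'E'
from h import *
w=cam("wrist"); save(w,"w5.png",1.5); np.save("w5.npy",w,allow_pickle=True)
o=ctrl.get_obs();print(o["time_s"],o["eef_pos"],o["eef_rot"])
jigcheck(w,(3,120,50),(18,255,255),.034)
t=cam("top")
print("plq top",ray(t,[(333,196.4)],.018), "lid top",ray(t,[(245+120/5,150+163/5)],.022))
E
```

```text
14.4 [0.55508234 0.22351196 0.18224022] [0.00198232 0.59124965 0.80648335 0.00212824]
jig (array([553.9, 221.4]), array([107. , 129.6]), 0.301)
piece (235, 137, 40, 61) (array([553. , 223.7]), array([44. , 71.7]), 0.285) 2116.5
plq top [[ 0.52750572 -0.32404487  0.018     ]] lid top [[ 0.56977647 -0.11768996  0.022     ]]
```

View pics/w5.png

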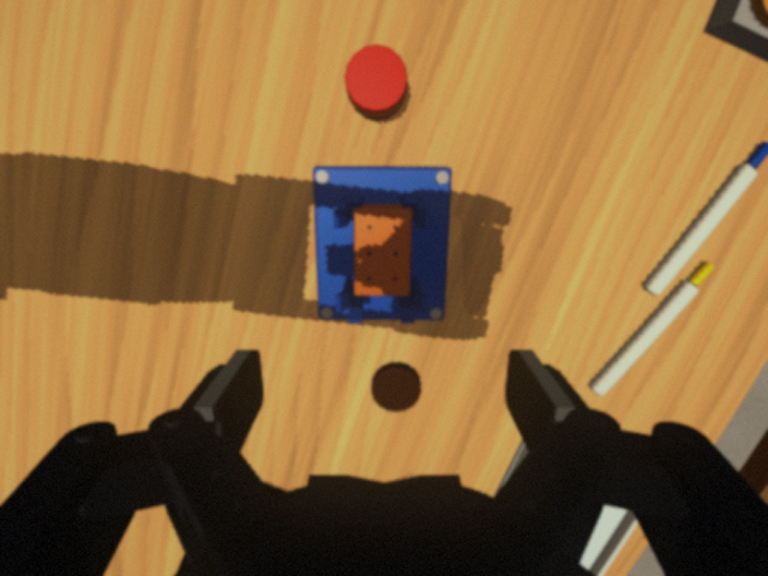

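The base is seated between the guides: its top is at (383,250) and square, and the jar at (376,78) and biscuit at (396,387) are undisturbed. Next I'll hover over the plaque.

Emit:
{"op": "servo_tool", "data": {"steps": [{"dx": 0, "dy": -0.2, "dz": 0.05, "wx": 0, "wy": 0, "wz": -0.02}, {"dx": 0, "dy": -0.4, "dz": 0.1, "wx": 0, "wy": 0, "wz": -0.04}, {"dx": 0, "dy": -0.6, "dz": 0.15, "wx": 0, "wy": 0, "wz": -0.06}, {"dx": 0, "dy": -0.8, "dz": 0.2, "wx": 0, "wy": 0, "wz": -0.08}, {"dx": 0, "dy": -1, "dz": 0.25, "wx": 0, "wy": 0, "wz": -0.1}]}}

```text
time_s: 14.87
eef_pos: [0.552, 0.1222, 0.2014]
eef_rot: [-0.001, 0.711, 0.703, -0.001]
wrist_force: [1.1, -0.7, 0.2]
opening: 1.001
grasp_force: 0.0
```

Emit:
{"op": "servo_tool", "data": {"steps": [{"dx": 0, "dy": -0.2, "dz": 0, "wx": 0, "wy": 0, "wz": -0.02}, {"dx": 0, "dy": -0.4, "dz": 0, "wx": 0, "wy": 0, "wz": -0.04}, {"dx": 0, "dy": -0.6, "dz": 0, "wx": 0, "wy": 0, "wz": -0.047}, {"dx": 0, "dy": -0.8, "dz": 0, "wx": 0, "wy": 0, "wz": -0.047}, {"dx": 0, "dy": -1, "dz": 0, "wx": 0, "wy": 0, "wz": -0.047}]}}

```text
time_s: 15.28
eef_pos: [0.552, 0.0222, 0.2012]
eef_rot: [-0.001, 0.76, 0.65, -0.001]
wrist_force: [-0.7, -0.2, -0.4]
opening: 1.003
grasp_force: 0.0
```

Emit:
{"op": "servo_tool", "data": {"steps": [{"dx": 0, "dy": -0.2, "dz": 0, "wx": 0, "wy": 0, "wz": 0}, {"dx": 0, "dy": -0.4, "dz": 0, "wx": 0, "wy": 0, "wz": 0}, {"dx": 0, "dy": -0.6, "dz": 0, "wx": 0, "wy": 0, "wz": 0}, {"dx": 0, "dy": -0.8, "dz": 0, "wx": 0, "wy": 0, "wz": 0}, {"dx": 0, "dy": -1, "dz": 0, "wx": 0, "wy": 0, "wz": 0}]}}

```text
time_s: 15.7
eef_pos: [0.5521, -0.0776, 0.2012]
eef_rot: [-0.001, 0.76, 0.65, -0.001]
wrist_force: [0.6, -0.3, 0.1]
opening: 0.998
grasp_force: 0.0
```

Emit:
{"op": "servo_tool", "data": {"steps": [{"dx": 0, "dy": -0.2, "dz": 0, "wx": 0, "wy": 0, "wz": 0}, {"dx": 0, "dy": -0.4, "dz": 0, "wx": 0, "wy": 0, "wz": 0}, {"dx": 0, "dy": -0.6, "dz": 0, "wx": 0, "wy": 0, "wz": 0}, {"dx": 0, "dy": -0.8, "dz": 0, "wx": 0, "wy": 0, "wz": 0}, {"dx": 0, "dy": -1, "dz": 0, "wx": 0, "wy": 0, "wz": 0}]}}

```text
time_s: 16.12
eef_pos: [0.5522, -0.1775, 0.2011]
eef_rot: [-0.001, 0.76, 0.65, -0.0]
wrist_force: [0.8, 0.5, -0.7]
opening: 1.003
grasp_force: 0.0
```

Emit:
{"op": "servo_tool", "data": {"steps": [{"dx": -0.05, "dy": -0.2, "dz": 0, "wx": 0, "wy": 0, "wz": 0}, {"dx": -0.1, "dy": -0.4, "dz": 0, "wx": 0, "wy": 0, "wz": 0}, {"dx": -0.15, "dy": -0.6, "dz": 0, "wx": 0, "wy": 0, "wz": 0}, {"dx": -0.2, "dy": -0.8, "dz": 0, "wx": 0, "wy": 0, "wz": 0}, {"dx": -0.25, "dy": -1, "dz": 0, "wx": 0, "wy": 0, "wz": 0}]}}

```text
time_s: 16.53
eef_pos: [0.527, -0.2773, 0.201]
eef_rot: [-0.001, 0.76, 0.65, -0.0]
wrist_force: [-0.2, -0.3, 0.5]
opening: 0.998
grasp_force: 0.0
```

Emit:
{"op": "servo_tool", "data": {"steps": [{"dx": 0, "dy": -0.2, "dz": 0, "wx": 0, "wy": 0, "wz": 0}, {"dx": 0, "dy": -0.4, "dz": 0, "wx": 0, "wy": 0, "wz": 0}, {"dx": 0, "dy": -0.47, "dz": 0, "wx": 0, "wy": 0, "wz": 0}, {"dx": 0, "dy": -0.47, "dz": 0, "wx": 0, "wy": 0, "wz": 0}, {"dx": 0, "dy": -0.47, "dz": 0, "wx": 0, "wy": 0, "wz": 0}]}}

```text
time_s: 16.95
eef_pos: [0.5276, -0.3231, 0.2018]
eef_rot: [-0.001, 0.76, 0.65, 0.0]
wrist_force: [0.6, 0.3, 1.0]
opening: 1.002
grasp_force: 0.0
```

```bash
python3 - <<'E'
from h import *
w=cam("wrist"); np.save("w6.npy",w,allow_pickle=True); save(w,"w6.png",1)
o=ctrl.get_obs();print(o["time_s"],o["eef_pos"],o["eef_rot"],-w["T"][:3,:3].T@w["T"][:3,3])
segs(w,"w")
E
```

```text
17.0 [ 0.52786158 -0.32271694  0.20217005] [-9.81061999e-04  7.60081978e-01  6.49826446e-01  1.20451884e-04] [ 0.53944499 -0.2507242   0.36915644]
w 1653.5 (387, 337, 56, 47) [ 77. 171. 138.] [(array([ 738.6, -732.3]), array([ 81.4, 150.9]), 0.389), (array([ 733.1, -719. ]), array([ 79.1, 146.7]), 0.389), (array([ 730.9, -713.6]), array([ 78.2, 145.1]), 0.389), (array([ 725.4, -700.3]), array([ 76. , 140.9]), 0.389)]
w 1767.0 (68, 336, 58, 48) [ 19. 143. 222.] [(array([ 199.4, -648.8]), array([ 84.1, 155.3]), -0.703), (array([ 208.8, -637.8]), array([ 81.8, 151. ]), -0.703), (array([ 212.5, -633.4]), array([ 80.9, 149.3]), -0.703), (array([ 222. , -622.4]), array([ 78.6, 145. ]), -0.703)]
w 1862.0 (238, 133, 36, 56) [ 24.  78. 172.] [(array([ 526.9, -323.6]), array([47. , 73.8]), -0.156), (array([ 527.3, -321.6]), array([45.7, 71.7]), -0.156), (array([ 527.4, -320.8]), array([45.2, 70.9]), -0.156), (array([ 527.8, -318.7]), array([43.9, 68.9]), -0.156)]
```

Plaque at about (527.3,-322.4) mm, yaw -0.156. I'll descend and grip.

Emit:
{"op": "servo_tool", "data": {"steps": [{"dx": -0.005, "dy": 0, "dz": -0.2, "wx": 0, "wy": 0, "wz": 0}, {"dx": -0.005, "dy": 0, "dz": -0.4, "wx": 0, "wy": 0, "wz": 0}, {"dx": -0.005, "dy": 0, "dz": -0.6, "wx": 0, "wy": 0, "wz": 0}, {"dx": -0.005, "dy": 0, "dz": -0.8, "wx": 0, "wy": 0, "wz": 0}, {"dx": -0.005, "dy": 0, "dz": -1, "wx": 0, "wy": 0, "wz": 0}]}}

```text
time_s: 17.42
eef_pos: [0.5278, -0.3222, 0.1023]
eef_rot: [-0.0, 0.76, 0.65, 0.0]
wrist_force: [-0.2, -0.9, 0.4]
opening: 0.999
grasp_force: 0.0
```

Emit:
{"op": "servo_tool", "data": {"steps": [{"dx": 0, "dy": 0, "dz": -0.2, "wx": 0, "wy": 0, "wz": 0}, {"dx": 0, "dy": 0, "dz": -0.4, "wx": 0, "wy": 0, "wz": 0}, {"dx": 0, "dy": 0, "dz": -0.6, "wx": 0, "wy": 0, "wz": 0}, {"dx": 0, "dy": 0, "dz": -0.8, "wx": 0, "wy": 0, "wz": 0}, {"dx": 0, "dy": 0, "dz": -1, "wx": 0, "wy": 0, "wz": 0}]}}

```text
time_s: 17.83
eef_pos: [0.5279, -0.3223, 0.0024]
eef_rot: [-0.0, 0.76, 0.65, 0.0]
wrist_force: [-0.1, -0.5, -0.6]
opening: 0.999
grasp_force: 0.0
```

Emit:
{"op": "servo_tool", "data": {"steps": [{"dx": 0, "dy": 0, "dz": -0.08, "wx": 0, "wy": 0, "wz": 0}, {"dx": 0, "dy": 0, "dz": -0.14, "wx": 0, "wy": 0, "wz": 0}, {"dx": 0, "dy": 0, "dz": -0.185, "wx": 0, "wy": 0, "wz": 0}, {"dx": 0, "dy": 0, "dz": -0.185, "wx": 0, "wy": 0, "wz": 0}, {"dx": 0, "dy": 0, "dz": -0.185, "wx": 0, "wy": 0, "wz": 0}]}}

```text
time_s: 18.25
eef_pos: [0.5282, -0.3242, -0.0144]
eef_rot: [0.001, 0.76, 0.65, 0.0]
wrist_force: [-0.6, 0.0, -0.2]
opening: 0.997
grasp_force: 0.0
```

Emit:
{"op": "servo_tool", "data": {"steps": [{"dx": 0, "dy": 0, "dz": 0, "wx": 0, "wy": 0, "wz": 0}, {"dx": 0, "dy": 0, "dz": 0, "wx": 0, "wy": 0, "wz": 0}, {"dx": 0, "dy": 0, "dz": 0, "wx": 0, "wy": 0, "wz": 0}, {"dx": 0, "dy": 0, "dz": 0, "wx": 0, "wy": 0, "wz": 0}, {"dx": 0, "dy": 0, "dz": 0, "wx": 0, "wy": 0, "wz": 0}], "jaw": 0}}

```text
time_s: 18.67
eef_pos: [0.5283, -0.3246, -0.0142]
eef_rot: [0.001, 0.76, 0.65, 0.0]
wrist_force: [-0.5, 0.5, 5.7]
opening: 0.487
grasp_force: 61.2
```

Emit:
{"op": "servo_tool", "data": {"steps": [{"dx": 0, "dy": 0, "dz": 0, "wx": 0, "wy": 0, "wz": 0}, {"dx": 0, "dy": 0, "dz": 0, "wx": 0, "wy": 0, "wz": 0}, {"dx": 0, "dy": 0, "dz": 0, "wx": 0, "wy": 0, "wz": 0}, {"dx": 0, "dy": 0, "dz": 0, "wx": 0, "wy": 0, "wz": 0}, {"dx": 0, "dy": 0, "dz": 0, "wx": 0, "wy": 0, "wz": 0}]}}

```text
time_s: 19.08
eef_pos: [0.5283, -0.3246, -0.0142]
eef_rot: [0.001, 0.76, 0.65, 0.0]
wrist_force: [-0.5, 0.7, 5.7]
opening: 0.487
grasp_force: 61.3
```

Plaque gripped. I'll carry it over the jig.

Emit:
{"op": "servo_tool", "data": {"steps": [{"dx": 0, "dy": 0, "dz": 0.1, "wx": 0, "wy": 0, "wz": 0}, {"dx": 0, "dy": 0, "dz": 0.3, "wx": 0, "wy": 0, "wz": 0}, {"dx": 0, "dy": 0, "dz": 0.5, "wx": 0, "wy": 0, "wz": 0}, {"dx": 0, "dy": 0, "dz": 0.75, "wx": 0, "wy": 0, "wz": 0}, {"dx": 0, "dy": 0, "dz": 1, "wx": 0, "wy": 0, "wz": 0}]}}

```text
time_s: 19.5
eef_pos: [0.5269, -0.3234, 0.0855]
eef_rot: [-0.001, 0.76, 0.65, -0.0]
wrist_force: [0.7, -0.6, -0.9]
opening: 0.49
grasp_force: 60.8
```

Emit:
{"op": "servo_tool", "data": {"steps": [{"dx": 0, "dy": 0.2, "dz": 0, "wx": 0, "wy": 0, "wz": 0.02}, {"dx": 0, "dy": 0.4, "dz": 0, "wx": 0, "wy": 0, "wz": 0.04}, {"dx": 0, "dy": 0.6, "dz": 0, "wx": 0, "wy": 0, "wz": 0.06}, {"dx": 0, "dy": 0.8, "dz": 0, "wx": 0, "wy": 0, "wz": 0.08}, {"dx": 0, "dy": 1, "dz": 0, "wx": 0, "wy": 0, "wz": 0.1}]}}

```text
time_s: 19.92
eef_pos: [0.5272, -0.2229, 0.085]
eef_rot: [-0.0, 0.648, 0.762, 0.0]
wrist_force: [0.2, 0.6, 0.4]
opening: 0.489
grasp_force: 60.8
```

Emit:
{"op": "servo_tool", "data": {"steps": [{"dx": 0, "dy": 0.2, "dz": 0, "wx": 0, "wy": 0, "wz": 0.02}, {"dx": 0, "dy": 0.4, "dz": 0, "wx": 0, "wy": 0, "wz": 0.045}, {"dx": 0, "dy": 0.6, "dz": 0, "wx": 0, "wy": 0, "wz": 0.045}, {"dx": 0, "dy": 0.8, "dz": 0, "wx": 0, "wy": 0, "wz": 0.045}, {"dx": 0, "dy": 1, "dz": 0, "wx": 0, "wy": 0, "wz": 0.045}]}}

```text
time_s: 20.33
eef_pos: [0.5272, -0.1229, 0.085]
eef_rot: [-0.0, 0.594, 0.805, -0.0]
wrist_force: [0.1, 0.7, -0.7]
opening: 0.486
grasp_force: 60.8
```

Emit:
{"op": "servo_tool", "data": {"steps": [{"dx": 0, "dy": 0.2, "dz": 0, "wx": 0, "wy": 0, "wz": 0}, {"dx": 0, "dy": 0.4, "dz": 0, "wx": 0, "wy": 0, "wz": 0}, {"dx": 0, "dy": 0.6, "dz": 0, "wx": 0, "wy": 0, "wz": 0}, {"dx": 0, "dy": 0.8, "dz": 0, "wx": 0, "wy": 0, "wz": 0}, {"dx": 0, "dy": 1, "dz": 0, "wx": 0, "wy": 0, "wz": 0}]}}

```text
time_s: 20.75
eef_pos: [0.5272, -0.0229, 0.085]
eef_rot: [-0.0, 0.594, 0.805, -0.0]
wrist_force: [0.4, -0.4, 0.3]
opening: 0.49
grasp_force: 60.8
```

Emit:
{"op": "servo_tool", "data": {"steps": [{"dx": 0.05, "dy": 0.2, "dz": 0, "wx": 0, "wy": 0, "wz": 0}, {"dx": 0.1, "dy": 0.4, "dz": 0, "wx": 0, "wy": 0, "wz": 0}, {"dx": 0.15, "dy": 0.6, "dz": 0, "wx": 0, "wy": 0, "wz": 0}, {"dx": 0.2, "dy": 0.8, "dz": 0, "wx": 0, "wy": 0, "wz": 0}, {"dx": 0.25, "dy": 1, "dz": 0, "wx": 0, "wy": 0, "wz": 0}]}}

```text
time_s: 21.17
eef_pos: [0.5525, 0.0771, 0.085]
eef_rot: [-0.0, 0.594, 0.805, -0.0]
wrist_force: [0.5, -0.7, 0.5]
opening: 0.489
grasp_force: 60.8
```

Emit:
{"op": "servo_tool", "data": {"steps": [{"dx": 0, "dy": 0.2, "dz": 0, "wx": 0, "wy": 0, "wz": 0}, {"dx": 0, "dy": 0.4, "dz": 0, "wx": 0, "wy": 0, "wz": 0}, {"dx": 0, "dy": 0.6, "dz": 0, "wx": 0, "wy": 0, "wz": 0}, {"dx": 0, "dy": 0.8, "dz": 0, "wx": 0, "wy": 0, "wz": 0}, {"dx": 0, "dy": 1, "dz": 0, "wx": 0, "wy": 0, "wz": 0}]}}

```text
time_s: 21.58
eef_pos: [0.5522, 0.177, 0.085]
eef_rot: [-0.0, 0.594, 0.805, -0.0]
wrist_force: [1.2, -0.1, -0.5]
opening: 0.49
grasp_force: 60.8
```

Emit:
{"op": "servo_tool", "data": {"steps": [{"dx": 0, "dy": 0.2, "dz": 0, "wx": 0, "wy": 0, "wz": 0}, {"dx": 0, "dy": 0.4, "dz": 0, "wx": 0, "wy": 0, "wz": 0}, {"dx": 0, "dy": 0.47, "dz": 0, "wx": 0, "wy": 0, "wz": 0}, {"dx": 0, "dy": 0.47, "dz": 0, "wx": 0, "wy": 0, "wz": 0}, {"dx": 0, "dy": 0.47, "dz": 0, "wx": 0, "wy": 0, "wz": 0}]}}

```text
time_s: 22.0
eef_pos: [0.5523, 0.2227, 0.0847]
eef_rot: [0.0, 0.593, 0.805, -0.0]
wrist_force: [0.0, 0.3, -0.7]
opening: 0.486
grasp_force: 60.8
```

```bash
python3 - <<'E'
from h import *
w=cam("wrist"); np.save("w7.npy",w,allow_pickle=True); save(w,"w7.png",1)
o=ctrl.get_obs();print(o["time_s"],o["eef_pos"],o["eef_rot"],o["opening"])
c=w
hsv=cv2.cvtColor(w["frame"],cv2.COLOR_RGB2HSV); print(hsv[250,240],hsv[240:290:8,256])
# held top z=.118
for k in blobs(w,(18,15,80),(48,125,255),800,(190,140,320,330))[:3]:
    print(cv2.boundingRect(k),cv2.contourArea(k),rect(w,k,.118)); print(cv2.boxPoints(cv2.minAreaRect(k)).round())
E
```

```text
22.05 [0.5524772  0.22226359 0.08468989] [ 3.66548014e-05  5.93838382e-01  8.04584290e-01 -3.07985652e-04] 0.48960943535431245
[ 19 105 143] [[ 19 116 127]
 [ 20 104 144]
 [ 19 100 146]
 [ 20 105 143]
 [ 19 105 143]
 [ 20 106 144]
 [ 19 102 142]]
(213, 174, 86, 121) 9274.5 (array([551.4, 226.7]), array([43.3, 70.8]), 0.305)
[[213. 294.]
 [213. 174.]
 [298. 174.]
 [298. 294.]]
```

Emit:
{"op": "servo_tool", "data": {"steps": [{"dx": 0.008, "dy": -0.013, "dz": -0.1, "wx": 0, "wy": 0, "wz": 0}, {"dx": 0.008, "dy": -0.013, "dz": -0.2, "wx": 0, "wy": 0, "wz": 0}, {"dx": 0.008, "dy": -0.013, "dz": -0.3, "wx": 0, "wy": 0, "wz": 0}, {"dx": 0.008, "dy": -0.013, "dz": -0.4, "wx": 0, "wy": 0, "wz": 0}, {"dx": 0.008, "dy": -0.013, "dz": -0.45, "wx": 0, "wy": 0, "wz": 0}]}}

```text
time_s: 22.47
eef_pos: [0.552, 0.221, 0.0371]
eef_rot: [-0.001, 0.594, 0.804, -0.001]
wrist_force: [-0.1, -0.7, -0.6]
opening: 0.492
grasp_force: 60.8
```

Emit:
{"op": "servo_tool", "data": {"steps": [{"dx": 0, "dy": 0, "dz": -0.06, "wx": 0, "wy": 0, "wz": 0}, {"dx": 0, "dy": 0, "dz": -0.12, "wx": 0, "wy": 0, "wz": 0}, {"dx": 0, "dy": 0, "dz": -0.18, "wx": 0, "wy": 0, "wz": 0}, {"dx": 0, "dy": 0, "dz": -0.22, "wx": 0, "wy": 0, "wz": 0}, {"dx": 0, "dy": 0, "dz": -0.25, "wx": 0, "wy": 0, "wz": 0}]}}

```text
time_s: 22.88
eef_pos: [0.5532, 0.2218, 0.0141]
eef_rot: [-0.0, 0.594, 0.805, -0.0]
wrist_force: [0.1, -0.5, -0.6]
opening: 0.49
grasp_force: 60.8
```

Emit:
{"op": "servo_tool", "data": {"steps": [{"dx": 0, "dy": 0, "dz": -0.005, "wx": 0, "wy": 0, "wz": 0}, {"dx": 0, "dy": 0, "dz": -0.01, "wx": 0, "wy": 0, "wz": 0}, {"dx": 0, "dy": 0, "dz": -0.02, "wx": 0, "wy": 0, "wz": 0}, {"dx": 0, "dy": 0, "dz": -0.02, "wx": 0, "wy": 0, "wz": 0}, {"dx": 0, "dy": 0, "dz": -0.02, "wx": 0, "wy": 0, "wz": 0}]}}

```text
time_s: 23.3
eef_pos: [0.5536, 0.2218, 0.013]
eef_rot: [0.0, 0.594, 0.805, 0.0]
wrist_force: [-0.6, -0.6, 0.2]
opening: 0.491
grasp_force: 60.8
```

Emit:
{"op": "servo_tool", "data": {"steps": [{"dx": 0, "dy": 0, "dz": -0.005, "wx": 0, "wy": 0, "wz": 0}, {"dx": 0, "dy": 0, "dz": -0.01, "wx": 0, "wy": 0, "wz": 0}, {"dx": 0, "dy": 0, "dz": -0.01, "wx": 0, "wy": 0, "wz": 0}, {"dx": 0, "dy": 0, "dz": -0.01, "wx": 0, "wy": 0, "wz": 0}, {"dx": 0, "dy": 0, "dz": -0.01, "wx": 0, "wy": 0, "wz": 0}]}}

```text
time_s: 23.72
eef_pos: [0.5535, 0.2218, 0.0118]
eef_rot: [0.0, 0.594, 0.805, 0.0]
wrist_force: [-0.0, -0.2, 0.4]
opening: 0.491
grasp_force: 60.8
```

Emit:
{"op": "servo_tool", "data": {"steps": [{"dx": 0, "dy": 0, "dz": -0.005, "wx": 0, "wy": 0, "wz": 0}, {"dx": 0, "dy": 0, "dz": -0.01, "wx": 0, "wy": 0, "wz": 0}, {"dx": 0, "dy": 0, "dz": -0.01, "wx": 0, "wy": 0, "wz": 0}, {"dx": 0, "dy": 0, "dz": -0.01, "wx": 0, "wy": 0, "wz": 0}, {"dx": 0, "dy": 0, "dz": -0.01, "wx": 0, "wy": 0, "wz": 0}]}}

```text
time_s: 24.13
eef_pos: [0.5536, 0.2218, 0.0118]
eef_rot: [0.0, 0.594, 0.805, 0.0]
wrist_force: [-3.6, -0.9, 8.4]
opening: 0.493
grasp_force: 61.7
```

Contact at the expected height. I'll release, rise and measure.

Emit:
{"op": "servo_tool", "data": {"steps": [{"dx": 0, "dy": 0, "dz": 0, "wx": 0, "wy": 0, "wz": 0}, {"dx": 0, "dy": 0, "dz": 0, "wx": 0, "wy": 0, "wz": 0}, {"dx": 0, "dy": 0, "dz": 0, "wx": 0, "wy": 0, "wz": 0}, {"dx": 0, "dy": 0, "dz": 0, "wx": 0, "wy": 0, "wz": 0}, {"dx": 0, "dy": 0, "dz": 0, "wx": 0, "wy": 0, "wz": 0}], "jaw": 1}}

```text
time_s: 24.55
eef_pos: [0.5532, 0.2217, 0.0104]
eef_rot: [-0.0, 0.594, 0.805, -0.0]
wrist_force: [-0.4, -0.2, -0.6]
opening: 0.997
grasp_force: 0.0
```

Emit:
{"op": "servo_tool", "data": {"steps": [{"dx": 0, "dy": 0, "dz": 0.2, "wx": 0, "wy": 0, "wz": 0}, {"dx": 0, "dy": 0, "dz": 0.4, "wx": 0, "wy": 0, "wz": 0}, {"dx": 0, "dy": 0, "dz": 0.6, "wx": 0, "wy": 0, "wz": 0}, {"dx": 0, "dy": 0, "dz": 0.8, "wx": 0, "wy": 0, "wz": 0}, {"dx": 0, "dy": 0, "dz": 1, "wx": 0, "wy": 0, "wz": 0}]}}

```text
time_s: 24.97
eef_pos: [0.5532, 0.2217, 0.1114]
eef_rot: [-0.0, 0.594, 0.805, -0.0]
wrist_force: [0.0, 0.2, 0.6]
opening: 1.0
grasp_force: 0.0
```

Emit:
{"op": "servo_tool", "data": {"steps": [{"dx": 0, "dy": 0, "dz": 0.2, "wx": 0, "wy": 0, "wz": 0}, {"dx": 0, "dy": 0, "dz": 0.4, "wx": 0, "wy": 0, "wz": 0}, {"dx": 0, "dy": 0, "dz": 0.6, "wx": 0, "wy": 0, "wz": 0}, {"dx": 0, "dy": 0, "dz": 0.9, "wx": 0, "wy": 0, "wz": 0}, {"dx": 0, "dy": 0, "dz": 0.9, "wx": 0, "wy": 0, "wz": 0}]}}

```text
time_s: 25.38
eef_pos: [0.5566, 0.2225, 0.2071]
eef_rot: [0.003, 0.594, 0.805, 0.004]
wrist_force: [0.7, 0.3, 0.6]
opening: 1.002
grasp_force: 0.0
```

```bash
python3 - <<'E'
from h import *
w=cam("wrist"); np.save("w8.npy",w,allow_pickle=True)
o=ctrl.get_obs();print(o["time_s"],o["eef_pos"],o["eef_rot"])
jigcheck(w,(15,10,80),(48,130,255),.044)
jigcheck(w,(3,120,50),(14,255,255),.034)
E
```

```text
25.4333 [0.55572159 0.22225217 0.20457761] [0.00245512 0.59379149 0.80461096 0.00261402]
jig (array([553.5, 222.6]), array([106.1, 126.8]), 0.299)
piece (233, 134, 38, 58) (array([552.7, 224.1]), array([43.7, 70.3]), 0.298) 1938.0
jig (array([553.5, 222.6]), array([106.1, 126.8]), 0.299)
```

The plaque is seated within about 1.5 mm and square. Next, the lid.

Emit:
{"op": "servo_tool", "data": {"steps": [{"dx": 0, "dy": -0.2, "dz": 0, "wx": 0, "wy": 0, "wz": -0.02}, {"dx": 0, "dy": -0.4, "dz": 0, "wx": 0, "wy": 0, "wz": -0.04}, {"dx": 0, "dy": -0.6, "dz": 0, "wx": 0, "wy": 0, "wz": -0.06}, {"dx": 0, "dy": -0.8, "dz": 0, "wx": 0, "wy": 0, "wz": -0.08}, {"dx": 0, "dy": -1, "dz": 0, "wx": 0, "wy": 0, "wz": -0.1}]}}

```text
time_s: 25.85
eef_pos: [0.5525, 0.1209, 0.1993]
eef_rot: [-0.001, 0.713, 0.701, -0.001]
wrist_force: [-0.3, -0.3, -0.3]
opening: 0.999
grasp_force: 0.0
```

Emit:
{"op": "servo_tool", "data": {"steps": [{"dx": 0, "dy": -0.2, "dz": 0, "wx": 0, "wy": 0, "wz": -0.02}, {"dx": 0, "dy": -0.4, "dz": 0, "wx": 0, "wy": 0, "wz": -0.04}, {"dx": 0, "dy": -0.6, "dz": 0, "wx": 0, "wy": 0, "wz": -0.06}, {"dx": 0, "dy": -0.8, "dz": 0, "wx": 0, "wy": 0, "wz": -0.08}, {"dx": 0, "dy": -1, "dz": 0, "wx": 0, "wy": 0, "wz": -0.084}]}}

```text
time_s: 26.27
eef_pos: [0.5525, 0.0209, 0.1993]
eef_rot: [-0.001, 0.8, 0.601, -0.001]
wrist_force: [-0.2, -0.3, -0.0]
opening: 0.998
grasp_force: 0.0
```

Emit:
{"op": "servo_tool", "data": {"steps": [{"dx": 0, "dy": -0.2, "dz": 0, "wx": 0, "wy": 0, "wz": 0}, {"dx": 0, "dy": -0.4, "dz": 0, "wx": 0, "wy": 0, "wz": 0}, {"dx": 0.05, "dy": -0.6, "dz": 0, "wx": 0, "wy": 0, "wz": 0}, {"dx": 0.1, "dy": -0.8, "dz": 0, "wx": 0, "wy": 0, "wz": 0}, {"dx": 0.16, "dy": -1, "dz": 0, "wx": 0, "wy": 0, "wz": 0}]}}

```text
time_s: 26.68
eef_pos: [0.5687, -0.079, 0.1993]
eef_rot: [-0.001, 0.799, 0.602, -0.001]
wrist_force: [0.5, 0.5, 0.8]
opening: 0.996
grasp_force: 0.0
```

Emit:
{"op": "servo_tool", "data": {"steps": [{"dx": 0, "dy": -0.2, "dz": 0, "wx": 0, "wy": 0, "wz": 0}, {"dx": 0, "dy": -0.4, "dz": 0, "wx": 0, "wy": 0, "wz": 0}, {"dx": 0, "dy": -0.4, "dz": 0, "wx": 0, "wy": 0, "wz": 0}, {"dx": 0, "dy": -0.4, "dz": 0, "wx": 0, "wy": 0, "wz": 0}, {"dx": 0, "dy": -0.4, "dz": 0, "wx": 0, "wy": 0, "wz": 0}]}}

```text
time_s: 27.1
eef_pos: [0.5689, -0.1176, 0.1997]
eef_rot: [-0.001, 0.799, 0.602, -0.0]
wrist_force: [0.6, 0.1, 0.6]
opening: 0.997
grasp_force: 0.0
```

```bash
python3 - <<'E'
from h import *
w=cam("wrist"); np.save("w9.npy",w,allow_pickle=True)
o=ctrl.get_obs();print(o["time_s"],o["eef_pos"],o["eef_rot"],-w["T"][:3,:3].T@w["T"][:3,3])
segs(w,"w")
h=cv2.cvtColor(w["frame"],cv2.COLOR_RGB2HSV); m=cv2.inRange(h,np.array((165,100,60)),np.array((180,255,255)))|cv2.inRange(h,np.array((0,150,60)),np.array((5,255,255)))
m=cv2.morphologyEx(m,3,np.ones((7,7)))
for k in cv2.findContours(m,0,2)[0]:
    if 800<cv2.contourArea(k)<4000: print(cv2.boundingRect(k),rect(w,k,.022))
E
```

```text
27.15 [ 0.56899359 -0.11729294  0.19998767] [-6.62057641e-04  7.98382453e-01  6.02150308e-01 -1.66055158e-04] [ 0.58937547 -0.04696051  0.36697347]
w 1504.5 (386, 336, 52, 48) [ 19. 141. 215.] [(array([ 722.4, -531.2]), array([ 84.2, 118.9]), 0.266), (array([ 718.7, -517.7]), array([ 81.9, 115.6]), 0.266), (array([ 717.2, -512.3]), array([ 80.9, 114.3]), 0.266), (array([ 713.5, -498.9]), array([ 78.6, 111. ]), 0.266)]
w 1759.5 (68, 336, 58, 48) [ 20. 139. 221.] [(array([ 204.8, -398.9]), array([ 82.8, 154.8]), -0.825), (array([ 215.5, -389.1]), array([ 80.5, 150.4]), -0.825), (array([ 219.8, -385.2]), array([ 79.6, 148.7]), -0.825), (array([ 230.5, -375.4]), array([ 77.3, 144.4]), -0.825)]
w 1710.5 (239, 134, 36, 54) [ 78. 209. 132.] [(array([ 569.6, -118.1]), array([45.2, 70.7]), -0.278), (array([ 570.1, -116.1]), array([44. , 68.7]), -0.278), (array([ 570.4, -115.3]), array([43.5, 67.9]), -0.278), (array([ 570.9, -113.3]), array([42.2, 66. ]), -0.278)]
(239, 133, 37, 56) (array([ 570.9, -115.5]), array([45. , 70.5]), -0.278)
(433, 32, 38, 41) (array([828.1, -52.2]), array([44.3, 46.2]), 1.326)
```

Emit:
{"op": "servo_tool", "data": {"steps": [{"dx": 0.005, "dy": 0.02, "dz": -0.2, "wx": 0, "wy": 0, "wz": 0}, {"dx": 0.005, "dy": 0.02, "dz": -0.4, "wx": 0, "wy": 0, "wz": 0}, {"dx": 0.005, "dy": 0.02, "dz": -0.6, "wx": 0, "wy": 0, "wz": 0}, {"dx": 0.005, "dy": 0.02, "dz": -0.8, "wx": 0, "wy": 0, "wz": 0}, {"dx": 0.005, "dy": 0.02, "dz": -1, "wx": 0, "wy": 0, "wz": 0}]}}

```text
time_s: 27.57
eef_pos: [0.5698, -0.1149, 0.0998]
eef_rot: [-0.0, 0.798, 0.603, 0.0]
wrist_force: [-0.0, -0.1, -0.2]
opening: 0.997
grasp_force: 0.0
```

Emit:
{"op": "servo_tool", "data": {"steps": [{"dx": 0, "dy": 0, "dz": -0.2, "wx": 0, "wy": 0, "wz": 0}, {"dx": 0, "dy": 0, "dz": -0.4, "wx": 0, "wy": 0, "wz": 0}, {"dx": 0, "dy": 0, "dz": -0.6, "wx": 0, "wy": 0, "wz": 0}, {"dx": 0, "dy": 0, "dz": -0.8, "wx": 0, "wy": 0, "wz": 0}, {"dx": 0, "dy": 0, "dz": -1, "wx": 0, "wy": 0, "wz": 0}]}}

```text
time_s: 27.98
eef_pos: [0.5698, -0.1149, -0.0003]
eef_rot: [-0.0, 0.798, 0.603, 0.0]
wrist_force: [0.2, -0.1, 0.1]
opening: 1.004
grasp_force: 0.0
```

Emit:
{"op": "servo_tool", "data": {"steps": [{"dx": 0, "dy": 0, "dz": -0.07, "wx": 0, "wy": 0, "wz": 0}, {"dx": 0, "dy": 0, "dz": -0.14, "wx": 0, "wy": 0, "wz": 0}, {"dx": 0, "dy": 0, "dz": -0.14, "wx": 0, "wy": 0, "wz": 0}, {"dx": 0, "dy": 0, "dz": -0.14, "wx": 0, "wy": 0, "wz": 0}, {"dx": 0, "dy": 0, "dz": -0.14, "wx": 0, "wy": 0, "wz": 0}]}}

```text
time_s: 28.4
eef_pos: [0.571, -0.1165, -0.012]
eef_rot: [0.001, 0.798, 0.602, 0.001]
wrist_force: [-0.4, 0.2, -0.0]
opening: 1.0
grasp_force: 0.0
```

Emit:
{"op": "servo_tool", "data": {"steps": [{"dx": 0, "dy": 0, "dz": 0, "wx": 0, "wy": 0, "wz": 0}, {"dx": 0, "dy": 0, "dz": 0, "wx": 0, "wy": 0, "wz": 0}, {"dx": 0, "dy": 0, "dz": 0, "wx": 0, "wy": 0, "wz": 0}, {"dx": 0, "dy": 0, "dz": 0, "wx": 0, "wy": 0, "wz": 0}, {"dx": 0, "dy": 0, "dz": 0, "wx": 0, "wy": 0, "wz": 0}], "jaw": 0}}

```text
time_s: 28.82
eef_pos: [0.5707, -0.1166, -0.0124]
eef_rot: [0.001, 0.799, 0.602, 0.0]
wrist_force: [-0.0, -0.2, 4.6]
opening: 0.495
grasp_force: 61.4
```

Emit:
{"op": "servo_tool", "data": {"steps": [{"dx": 0, "dy": 0, "dz": 0, "wx": 0, "wy": 0, "wz": 0}, {"dx": 0, "dy": 0, "dz": 0, "wx": 0, "wy": 0, "wz": 0}, {"dx": 0, "dy": 0, "dz": 0, "wx": 0, "wy": 0, "wz": 0}, {"dx": 0, "dy": 0, "dz": 0, "wx": 0, "wy": 0, "wz": 0}, {"dx": 0, "dy": 0, "dz": 0, "wx": 0, "wy": 0, "wz": 0}]}}

```text
time_s: 29.23
eef_pos: [0.5707, -0.1166, -0.0123]
eef_rot: [0.001, 0.799, 0.602, 0.0]
wrist_force: [-0.3, 0.1, 5.9]
opening: 0.492
grasp_force: 61.4
```

Lid gripped. I'll carry it over.

Emit:
{"op": "servo_tool", "data": {"steps": [{"dx": 0, "dy": 0, "dz": 0.1, "wx": 0, "wy": 0, "wz": 0}, {"dx": 0, "dy": 0, "dz": 0.3, "wx": 0, "wy": 0, "wz": 0}, {"dx": 0, "dy": 0, "dz": 0.5, "wx": 0, "wy": 0, "wz": 0}, {"dx": 0, "dy": 0, "dz": 0.75, "wx": 0, "wy": 0, "wz": 0}, {"dx": 0, "dy": 0, "dz": 1, "wx": 0, "wy": 0, "wz": 0}]}}

```text
time_s: 29.65
eef_pos: [0.569, -0.1159, 0.0875]
eef_rot: [-0.001, 0.799, 0.602, -0.0]
wrist_force: [0.4, 0.3, -0.8]
opening: 0.493
grasp_force: 60.9
```

Emit:
{"op": "servo_tool", "data": {"steps": [{"dx": 0, "dy": 0.2, "dz": 0, "wx": 0, "wy": 0, "wz": 0.02}, {"dx": 0, "dy": 0.4, "dz": 0, "wx": 0, "wy": 0, "wz": 0.04}, {"dx": 0, "dy": 0.6, "dz": 0, "wx": 0, "wy": 0, "wz": 0.06}, {"dx": 0, "dy": 0.8, "dz": 0, "wx": 0, "wy": 0, "wz": 0.08}, {"dx": 0, "dy": 1, "dz": 0, "wx": 0, "wy": 0, "wz": 0.1}]}}

```text
time_s: 30.07
eef_pos: [0.5695, -0.0153, 0.0871]
eef_rot: [-0.0, 0.694, 0.72, -0.0]
wrist_force: [0.7, -0.3, -1.0]
opening: 0.492
grasp_force: 61.0
```

Emit:
{"op": "servo_tool", "data": {"steps": [{"dx": 0, "dy": 0.2, "dz": 0, "wx": 0, "wy": 0, "wz": 0.02}, {"dx": 0, "dy": 0.4, "dz": 0, "wx": 0, "wy": 0, "wz": 0.04}, {"dx": 0, "dy": 0.6, "dz": 0, "wx": 0, "wy": 0, "wz": 0.06}, {"dx": 0, "dy": 0.8, "dz": 0, "wx": 0, "wy": 0, "wz": 0.08}, {"dx": 0, "dy": 1, "dz": 0, "wx": 0, "wy": 0, "wz": 0.0835}]}}

```text
time_s: 30.48
eef_pos: [0.5694, 0.0848, 0.0869]
eef_rot: [-0.0, 0.593, 0.805, -0.0]
wrist_force: [0.5, -0.8, -0.5]
opening: 0.493
grasp_force: 61.0
```

Emit:
{"op": "servo_tool", "data": {"steps": [{"dx": -0.04, "dy": 0.2, "dz": 0, "wx": 0, "wy": 0, "wz": 0}, {"dx": -0.08, "dy": 0.4, "dz": 0, "wx": 0, "wy": 0, "wz": 0}, {"dx": -0.12, "dy": 0.6, "dz": 0, "wx": 0, "wy": 0, "wz": 0}, {"dx": -0.16, "dy": 0.8, "dz": 0, "wx": 0, "wy": 0, "wz": 0}, {"dx": -0.174, "dy": 1, "dz": 0, "wx": 0, "wy": 0, "wz": 0}]}}

```text
time_s: 30.9
eef_pos: [0.5515, 0.1847, 0.0869]
eef_rot: [-0.0, 0.594, 0.804, -0.0]
wrist_force: [-0.6, 0.0, -0.8]
opening: 0.492
grasp_force: 61.0
```

Emit:
{"op": "servo_tool", "data": {"steps": [{"dx": 0, "dy": 0.2, "dz": 0, "wx": 0, "wy": 0, "wz": 0}, {"dx": 0, "dy": 0.389, "dz": 0, "wx": 0, "wy": 0, "wz": 0}, {"dx": 0, "dy": 0.389, "dz": 0, "wx": 0, "wy": 0, "wz": 0}, {"dx": 0, "dy": 0.389, "dz": 0, "wx": 0, "wy": 0, "wz": 0}, {"dx": 0, "dy": 0.389, "dz": 0, "wx": 0, "wy": 0, "wz": 0}]}}

```text
time_s: 31.32
eef_pos: [0.5522, 0.2222, 0.0867]
eef_rot: [-0.0, 0.594, 0.804, -0.0]
wrist_force: [-0.6, -0.3, -0.3]
opening: 0.493
grasp_force: 61.0
```

```bash
python3 - <<'E'
from h import *
w=cam("wrist"); np.save("w10.npy",w,allow_pickle=True)
o=ctrl.get_obs();print(o["time_s"],o["eef_pos"],o["eef_rot"],o["opening"])
h=cv2.cvtColor(w["frame"],cv2.COLOR_RGB2HSV); m=cv2.inRange(h,np.array((165,100,30)),np.array((180,255,255)))|cv2.inRange(h,np.array((0,150,30)),np.array((6,255,255)))
m=cv2.morphologyEx(m,3,np.ones((9,9)))
for k in cv2.findContours(m,0,2)[0]:
    if cv2.contourArea(k)>800: print(cv2.boundingRect(k),rect(w,k,.1215))
E
```

```text
31.3667 [0.55235134 0.22191894 0.08667664] [-3.38182590e-05  5.94629719e-01  8.03999642e-01 -2.67619902e-04] 0.4942870797262553
(212, 180, 89, 141) (array([554.4, 216.7]), array([47. , 85.5]), 0.298)
(220, 0, 62, 61) (array([519.9, 321. ]), array([24. , 26.3]), -1.274)
```

Emit:
{"op": "servo_tool", "data": {"steps": [{"dx": 0.008, "dy": -0.005, "dz": -0.1, "wx": 0, "wy": 0, "wz": 0}, {"dx": 0.008, "dy": -0.005, "dz": -0.2, "wx": 0, "wy": 0, "wz": 0}, {"dx": 0.008, "dy": -0.005, "dz": -0.3, "wx": 0, "wy": 0, "wz": 0}, {"dx": 0.008, "dy": -0.005, "dz": -0.35, "wx": 0, "wy": 0, "wz": 0}, {"dx": 0.008, "dy": -0.005, "dz": -0.4, "wx": 0, "wy": 0, "wz": 0}]}}

```text
time_s: 31.78
eef_pos: [0.5524, 0.2217, 0.045]
eef_rot: [-0.001, 0.595, 0.804, -0.001]
wrist_force: [0.2, 0.8, -0.8]
opening: 0.495
grasp_force: 61.0
```

Emit:
{"op": "servo_tool", "data": {"steps": [{"dx": 0, "dy": 0, "dz": -0.05, "wx": 0, "wy": 0, "wz": 0}, {"dx": 0, "dy": 0, "dz": -0.1, "wx": 0, "wy": 0, "wz": 0}, {"dx": 0, "dy": 0, "dz": -0.15, "wx": 0, "wy": 0, "wz": 0}, {"dx": 0, "dy": 0, "dz": -0.18, "wx": 0, "wy": 0, "wz": 0}, {"dx": 0, "dy": 0, "dz": -0.2, "wx": 0, "wy": 0, "wz": 0}]}}

```text
time_s: 32.2
eef_pos: [0.5531, 0.2222, 0.0262]
eef_rot: [-0.0, 0.594, 0.804, -0.0]
wrist_force: [-0.7, 0.2, -0.7]
opening: 0.497
grasp_force: 61.0
```

Emit:
{"op": "servo_tool", "data": {"steps": [{"dx": 0, "dy": 0, "dz": -0.005, "wx": 0, "wy": 0, "wz": 0}, {"dx": 0, "dy": 0, "dz": -0.01, "wx": 0, "wy": 0, "wz": 0}, {"dx": 0, "dy": 0, "dz": -0.02, "wx": 0, "wy": 0, "wz": 0}, {"dx": 0, "dy": 0, "dz": -0.02, "wx": 0, "wy": 0, "wz": 0}, {"dx": 0, "dy": 0, "dz": -0.02, "wx": 0, "wy": 0, "wz": 0}]}}

```text
time_s: 32.62
eef_pos: [0.5534, 0.2222, 0.0249]
eef_rot: [0.0, 0.594, 0.804, 0.0]
wrist_force: [-0.3, 0.5, -1.2]
opening: 0.497
grasp_force: 61.0
```

Emit:
{"op": "servo_tool", "data": {"steps": [{"dx": 0, "dy": 0, "dz": -0.005, "wx": 0, "wy": 0, "wz": 0}, {"dx": 0, "dy": 0, "dz": -0.01, "wx": 0, "wy": 0, "wz": 0}, {"dx": 0, "dy": 0, "dz": -0.01, "wx": 0, "wy": 0, "wz": 0}, {"dx": 0, "dy": 0, "dz": -0.01, "wx": 0, "wy": 0, "wz": 0}, {"dx": 0, "dy": 0, "dz": -0.01, "wx": 0, "wy": 0, "wz": 0}]}}

```text
time_s: 33.03
eef_pos: [0.5533, 0.2222, 0.0237]
eef_rot: [-0.0, 0.594, 0.804, -0.0]
wrist_force: [-0.3, 0.4, -0.7]
opening: 0.491
grasp_force: 61.0
```

Emit:
{"op": "servo_tool", "data": {"steps": [{"dx": 0, "dy": 0, "dz": -0.005, "wx": 0, "wy": 0, "wz": 0}, {"dx": 0, "dy": 0, "dz": -0.01, "wx": 0, "wy": 0, "wz": 0}, {"dx": 0, "dy": 0, "dz": -0.01, "wx": 0, "wy": 0, "wz": 0}, {"dx": 0, "dy": 0, "dz": -0.01, "wx": 0, "wy": 0, "wz": 0}, {"dx": 0, "dy": 0, "dz": -0.01, "wx": 0, "wy": 0, "wz": 0}]}}

```text
time_s: 33.45
eef_pos: [0.5533, 0.2222, 0.0236]
eef_rot: [0.0, 0.594, 0.804, -0.0]
wrist_force: [-3.9, -1.2, 8.1]
opening: 0.495
grasp_force: 61.8
```

Contact at the expected height. I'll release, rise and check.

Emit:
{"op": "servo_tool", "data": {"steps": [{"dx": 0, "dy": 0, "dz": 0, "wx": 0, "wy": 0, "wz": 0}, {"dx": 0, "dy": 0, "dz": 0, "wx": 0, "wy": 0, "wz": 0}, {"dx": 0, "dy": 0, "dz": 0, "wx": 0, "wy": 0, "wz": 0}, {"dx": 0, "dy": 0, "dz": 0, "wx": 0, "wy": 0, "wz": 0}, {"dx": 0, "dy": 0, "dz": 0, "wx": 0, "wy": 0, "wz": 0}], "jaw": 1}}

```text
time_s: 33.87
eef_pos: [0.5532, 0.2222, 0.0225]
eef_rot: [-0.0, 0.594, 0.804, -0.0]
wrist_force: [-0.3, -1.3, 0.1]
opening: 1.003
grasp_force: 0.0
```

Emit:
{"op": "servo_tool", "data": {"steps": [{"dx": 0, "dy": 0, "dz": 0.2, "wx": 0, "wy": 0, "wz": 0}, {"dx": 0, "dy": 0, "dz": 0.4, "wx": 0, "wy": 0, "wz": 0}, {"dx": 0, "dy": 0, "dz": 0.6, "wx": 0, "wy": 0, "wz": 0}, {"dx": 0, "dy": 0, "dz": 0.8, "wx": 0, "wy": 0, "wz": 0}, {"dx": 0, "dy": 0, "dz": 1, "wx": 0, "wy": 0, "wz": 0}]}}

```text
time_s: 34.28
eef_pos: [0.5531, 0.2221, 0.1234]
eef_rot: [-0.0, 0.594, 0.804, -0.0]
wrist_force: [0.1, -0.1, -0.1]
opening: 1.0
grasp_force: 0.0
```

Emit:
{"op": "servo_tool", "data": {"steps": [{"dx": 0, "dy": 0, "dz": 0.2, "wx": 0, "wy": 0, "wz": 0}, {"dx": 0, "dy": 0, "dz": 0.4, "wx": 0, "wy": 0, "wz": 0}, {"dx": 0, "dy": 0, "dz": 0.6, "wx": 0, "wy": 0, "wz": 0}, {"dx": 0, "dy": 0, "dz": 0.7, "wx": 0, "wy": 0, "wz": 0}, {"dx": 0, "dy": 0, "dz": 0.7, "wx": 0, "wy": 0, "wz": 0}]}}

```text
time_s: 34.7
eef_pos: [0.555, 0.2225, 0.1955]
eef_rot: [0.002, 0.594, 0.804, 0.002]
wrist_force: [0.1, 0.1, 0.3]
opening: 1.005
grasp_force: 0.0
```

```bash
python3 - <<'E'
from h import *
w=cam("wrist"); s=cam("scene")
o=ctrl.get_obs();print(o["time_s"],o["eef_pos"])
jigcheck(w,(165,90,30),(180,255,255),.058)
a=cv2.resize(s["frame"][95:175,300:380],(480,480),interpolation=2); b=cv2.resize(w["frame"][60:260,156:356],(480,480)); cv2.imwrite("pics/fin.png",cv2.resize(np.hstack([a,b]),(800,400))[:,:,::-1])
E
```

```text
34.8 [0.55308267 0.22211075 0.19207689]
jig (array([553.3, 222. ]), array([106. , 127.3]), 0.297)
piece (234, 140, 40, 61) (array([553.6, 221.6]), array([45. , 69.3]), 0.297) 2203.5
```

View pics/fin.png

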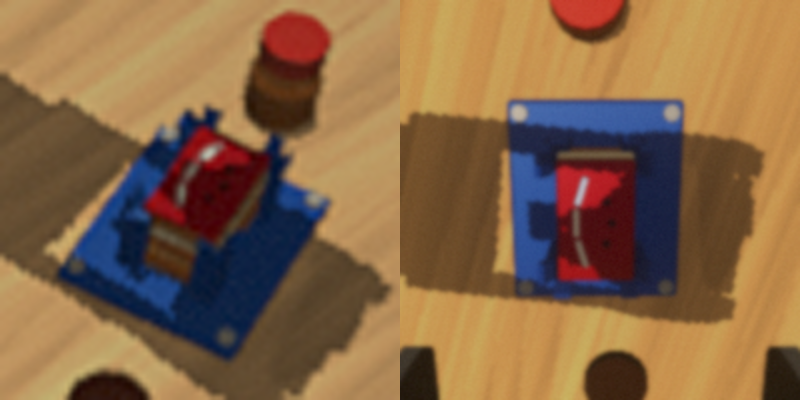

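The three layers are stacked square and level between the guides, glaze up: the lid is at (597,218) in the wrist half and the stack at (205,195) in the scene half. The jar and round biscuit are undisturbed and the gripper is clear. I'll hand in.

```bash
python3 -c "
from bench import workorder
print(workorder.hand_in())"
```

```text
the job is handed in; nothing more can be done
None
```

The pastry is built and handed in: base, plaque and lid are stacked in the jig with the glaze up, each set down on contact, and the jar and round biscuit were left where they stood; the hand-in gave no verdict back.

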